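Load the drip feeder with two feed sticks

ROBOT

A 6-joint arm with a two-finger parallel gripper is mounted at the origin on the work surface. World frame = base frame: x ahead of the robot, y to its left, z up, the work surface at z = 0. Lengths are in mm, angles in rad, forces in N, time in s.
With the tool pointing down it reaches from about 400 to 925 mm from the base axis. Payload 12.5 kg.
Tool frame: the origin (TCP) lies at the very end of the fingers, on their centre line; the grasp point (between the pads) lies 19 mm behind it; x points along the fingers, y is the direction in which the jaws open and shut, and the axes are right-handed (so a half turn about x gives the same grasp; the last joint's range is limited). The gripper opens to 95 mm and grips with 3 to 60 N. Pads are 20 mm wide; open, the fingers measure 119 mm over their backs; the gripper's body (75 mm by 180 mm) begins 59 mm behind the grasp point.
Start: joints at [-1.265, 0.491, 1.559, -0, 1.092, -0.106], TCP at [250.186, -572.76, 214.661] pointing down, gripper open.
Joint ranges: [-3.1, 3.1], [-0.84, 2.19], [0.05, 2.79], [-1.13, 4.28], [0.06, 2.93], [-2.69, 2.69]. Speed limits (rad/s): [2.22, 2.22, 2.79, 3.14, 3.14, 3.14].

INTERFACE

Orientations are given as [roll, pitch, yaw] about the fixed x, y, z axes, in that order (R = Rz(yaw) Ry(pitch) Rx(roll)).
In Python, from cell import * gives the robot as it stands.
- The arm moves only by the tool step_arm, never from a script. Its argument "steps" is a list of rows, each a list of 4 numbers: the shift along the tool's x, y, z in units of 50 mm (1.0 is 50 mm), then the turn about the tool's x in units of 8 degrees (1.0 is 8 degrees). A call has 1 to 20 rows; each row shifts and turns the commanded pose from where the row before left it, along the tool's axes as they then stand; what a row does not reach is not made up. A row lasts 1/8 s, in which the tool goes at most 62.5 mm and 10.7 degrees, less where a joint would pass 70% of its speed; a pose out of reach is approached as far as the arm can. A call is refused whole if a number of a shift passes 1 or a number of a turn 1, either way. A call with a gripper value outside its range is refused whole. "jaw" is the closure, from 0 (fully open) to 1 (shut), set as the call begins (left out, the last holds). The fingers move at their own pace and stop on an object; the grip force is fixed at half the most. Time passes only in rows, so rows that do not move let the fingers close. It gives the time, the measured TCP pose, the force and the opening at its end, in the units of the state.
- state(): the state, without advancing time (a new reading comes with each control period).
- read_camera(name): name is "scene" or "top"; returns the picture (400x640x3 uint8, red, green, blue); there is no depth.
- camera_info(name): a dict with "mtx" (3x3 intrinsics, pixels), "k1" (the pictures are not rectified: a ray, as slopes to the right and down, at radius r is drawn at 1 + k1 r^2 times it, then the intrinsics apply), "eye" and "attitude" of the camera in the world. Camera axes: x right, y down, z forward; pixel columns grow to the right and rows downward; lengths in mm; the calibration is good to about 2 mm. A picture is of the moment at which its call begins. camera_info takes no time and is no camera call.
- job_done(): hands the job in, once; it reports no verdict.
The state is a dict: "t": time; "joints": joint angles; "qvel": joint speeds; "tau": joint torques, N m; "eef_pos": TCP position; "tcp_rot": TCP orientation; "ft_force": force on the tool from outside, world axes, zero at the start; "moment": the same for the moment, N m; "opening": opening from 0.0 (shut) to 1.0 (fully open).
Only numpy, scipy, OpenCV 4.12 (cv2) and the standard library are available. Lean on these libraries where they do the work, as an engineer would, in place of code of your own. Each camera call takes 0.05 s, during which the arm holds its last target.

TASK

Load both green feed sticks into the clear feeder canister through its narrow neck, one at a time, so that they lie right inside it below the neck; feel for the opening gently and never force a stick against the rim. Start with the one leaning in the blue sloping stand; then lay the other one, from the wooden rack, into the emptied stand and let go of it there, take it again by its upper end, and drop it in too. Leave everything else on the bench where it is, the pen in the rack included.

Things in the scene. Friction and masses are not known exactly. Their poses are not given: they have to be found in the camera images.
- stick_a: A round green feed stick with hemispherical ends, 18 mm in diameter and 110 mm long over all, about 35 g. Origin at its centre, x along its length (both ends alike). It is rigid. At the start it leans in the stand, touching its stop, its upper 43 mm free.
- stick_b: A round green feed stick with hemispherical ends, 18 mm in diameter and 110 mm long over all, about 35 g. Origin at its centre, x along its length (both ends alike). It is rigid. At the start it lies level in one of the two places of the rack (either one), its axis 30 mm above the table; on both sides of the saddles the last 39 mm of it overhang freely, with only the table below.
- marker: A white pen with a red cap, as big as a feed stick, lying in the other place of the rack, 80 mm beside stick_b and parallel to it. Leave alone. Origin at its centre, x along it.
- rack: A fixed low wooden rack, base 36 mm (x) by 150 mm (y) by 10 mm high, origin under its centre. Its two places at y = +40 and -40 mm each have two V saddles, at x = +12 and -12 mm (8 mm thick), that carry a stick lying along x.
- stand: A fixed blue sloping stand on a dark base plate (100 by 70 mm), standing upright; origin on the table, beneath the seat. A V groove descends at 45 degrees along the direction (0.707, 0, -0.707) of this frame, with a stop plate at its lower end. A stick lying in it slides down to the stop, and then has its centre at point stand_seat; the groove carries it from 12 mm above its centre down to the stop, and the 43 mm above that overhang freely at the upper end.
- stand_seat (a point): Centre of a stick that lies home in the stand's groove: 85 mm above the stand's origin. (Take axes from stand.)
- canister: The fixed feeder canister: clear round body 90 mm in diameter, narrowing above 155 mm to an upright orange neck, 30 mm wide outside, whose mouth is 195 mm above the table. Inside it is 82 mm wide, its floor 5 mm above the table, the neck's lower end at 170 mm; a 25 mm high cone on the floor makes dropped sticks topple aside. A dark pipe stub sticks out at its foot. Origin on the table in the axis.
- canister_top (a point): Point on the canister's axis at the height of the neck's mouth, 195 mm up. The neck is an eccentric collar: its upright bore, 22 mm wide and 25 mm long, has its centre 9 mm beside this point, towards a side that differs each time and is not measured; look or feel for it. The collar is stiff and need not be turned.
- cap: The canister's black screw cap, 46 mm in diameter, 22 mm high, loose on the table. Leave alone. Origin under its centre.
- tub: Loose clear plastic tub, 90 mm in diameter, 75 mm high. Leave alone. Origin under its centre.
- pot: Terracotta pot with a seedling, 92 mm in diameter, 120 mm high in all. Leave alone. Origin under its centre.
- sprayer: White bottle with green top, 70 mm in diameter, 170 mm high. Leave alone. Origin under its centre.
- dibber: Wooden-handled dibber lying on the table, 150 mm long. Leave alone. Origin under its middle.
Not all that is in view belongs to the job. What is shaped like the stick_a but orange or yellow is not meant.

How it is judged:
By the outcome, as a careful person would: the job done as asked, in the order asked, and still so for the second after the job is handed in, with the robot touching nothing.
It also fails if it takes over 72 s, if anything falls off the work surface, if the arm or the gripper's body presses on something with over 40 N, if the wrist force passes 120 N, or if a joint passes its speed limit or range.

## Working session

There is one attempt and no reset: what is moved stays moved. The work goes in short steps, Python scripts to look and compute and a tool call to move; the robot and the scene stay as the last step left them, time stands still between calls to the robot, and variables do not carry over. Pictures are saved under pics/ and viewed, and the job is handed in when it is done.

Besides the shell and the picture viewer there is one more tool, called after "Request:" as a command line: name --pt "numbers of a row" for each row, then --argument value for the rest. step_arm: Moves the arm, as the interface text tells. Its arguments: {"type":"object","properties":{"steps":{"type":"array","items":{"type":"array","items":{"type":"number"}}},"jaw":{"type":"number"}},"required":["steps"]}

```bash
ls; mkdir -p pics
python3 - <<'E'
from cell import *
import cv2
print(state())
for n in("scene","top"):
    im=read_camera(n); cv2.imwrite(f"pics/{n}0.png",im[:,:,::-1]); print(n,camera_info(n))
E
```

```text
pics
{'t': 0.0, 'joints': array([-1.26458641e+00,  4.91586354e-01,  1.55947527e+00,  3.54393096e-05,
        1.09166407e+00, -1.05545662e-01]), 'qvel': array([ 0.0009393 , -0.00183564, -0.0013832 ,  0.00252833, -0.00109256,
        0.00181935]), 'tau': array([-2.56395062e-03, -6.12649870e+01, -2.58188206e+01,  6.90545049e-02,
        4.79899545e-02, -1.33376898e-04]), 'eef_pos': array([ 250.12205371, -572.50044842,  214.03620125]), 'tcp_rot': array([-1.70407448,  1.56966285,  1.84925739]), 'ft_force': array([-0.56660676, -0.32474879,  1.3567781 ]), 'moment': array([ 0.02969533, -0.00069771, -0.04304581]), 'opening': 0.9992357276862472}
scene {'mtx': array([[432.67653378,   0.        , 321.96682295],
       [  0.        , 432.67653378, 202.22751587],
       [  0.        ,   0.        ,   1.        ]]), 'k1': -0.059342297999867295, 'eye': array([1125.94133006,  463.84182108, 1207.15631575]), 'attitude': array([-2.52497818,  0.01616623,  2.2217356 ])}
top {'mtx': array([[449.04342203,   0.        , 320.57468668],
       [  0.        , 449.04342203, 197.8299899 ],
       [  0.        ,   0.        ,   1.        ]]), 'k1': -0.0009377395528047336, 'eye': array([ 259.75167452,    7.46492983, 1359.45816436]), 'attitude': array([-2.91837699e+00,  1.53210675e-03, -1.61363907e+00])}
```

View pics/scene0.png

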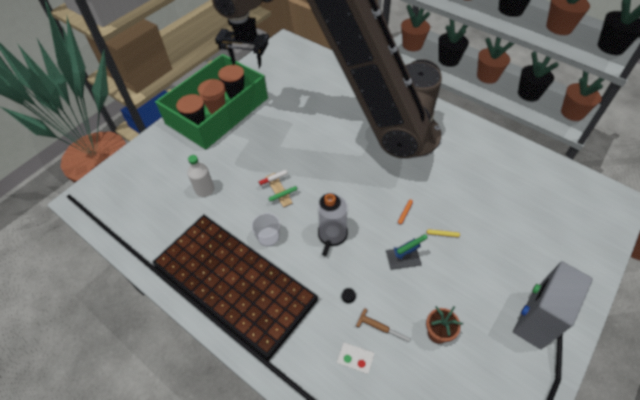

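View pics/top0.png

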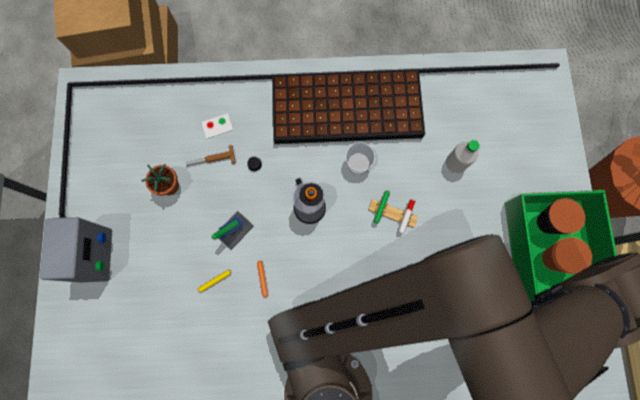

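Candidates: green in the stand (scene 410,245; top 226,229) is stick_a. Green in the rack (scene 283,193; top 382,207) is stick_b. The pen (scene 273,179; top 407,216), the orange stick (405,211) and the yellow stick (443,233) are not meant. I'll check these in close crops and measure.

```bash
cat > h.py <<'E'
import numpy as np, cv2
from scipy.spatial.transform import Rotation as Ro
from cell import *
C={n:camera_info(n) for n in("scene","top")}
def Rc(n): return Ro.from_euler('xyz',C[n]['attitude']).as_matrix()
def proj(n,P):
    c=C[n];v=(np.atleast_2d(P)-c['eye'])@Rc(n); s=v[:,:2]/v[:,2:]
    s=s*(1+c['k1']*(s**2).sum(1,keepdims=True)); return s@c['mtx'][:2,:2].T+c['mtx'][:2,2]
def ray(n,uv):
    c=C[n]; d=(np.atleast_2d(np.array(uv,float))-c['mtx'][:2,2])/np.diag(c['mtx'])[:2]; s=d.copy()
    for _ in range(20): s=d/(1+c['k1']*(s**2).sum(1,keepdims=True))
    v=np.c_[s,np.ones(len(s))]@Rc(n).T; return c['eye'],v/np.linalg.norm(v,axis=1,keepdims=True)
def onz(n,uv,z):
    e,v=ray(n,uv); return e+v*((z-e[2])/v[:,2:])
def tri(uvs,uvt):
    e1,v1=ray("scene",uvs);e2,v2=ray("top",uvt);v1=v1[0];v2=v2[0]
    A=np.c_[v1,-v2];t=np.linalg.lstsq(A,e2-e1,rcond=None)[0]
    p,q=e1+t[0]*v1,e2+t[1]*v2; return (p+q)/2,np.linalg.norm(p-q)
def crop(im,x,y,w,h,s,f): cv2.imwrite(f,cv2.resize(im[y:y+h,x:x+w,::-1],None,fx=s,fy=s,interpolation=cv2.INTER_CUBIC))
def st():
    s=state();R=Ro.from_euler('xyz',s['tcp_rot']).as_matrix()
    return s,R
E
python3 - <<'E'
from h import *
a=cv2.imread("pics/scene0.png")[:,:,::-1];b=cv2.imread("pics/top0.png")[:,:,::-1]
A=cv2.resize(a[165:275,250:450],None,fx=4,fy=4,interpolation=2)
B=cv2.resize(b[150:260,200:430],None,fx=3.4,fy=3.4,interpolation=2)
cv2.imwrite("pics/c1.png",A[:,:,::-1]);cv2.imwrite("pics/c2.png",B[:,:,::-1])
for n,im in(("scene",a),("top",b)):
    hsv=cv2.cvtColor(np.ascontiguousarray(im),cv2.COLOR_RGB2HSV)
    m=cv2.inRange(hsv,(50,120,50),(80,255,255))
    k,l,s,c=cv2.connectedComponentsWithStats(m)
    for i in range(1,k):
        if s[i,4]>25:
            ys,xs=np.where(l==i);r=cv2.minAreaRect(np.c_[xs,ys].astype(np.float32));print(n,s[i],c[i].round(1),r)
E
```

```text
scene [ 156   56  111   92 3656] [212.8 104.8] ((213.94000244140625, 98.92001342773438), (67.4000015258789, 104.40000915527344), 53.13010025024414)
scene [190 156   7   7  41] [192.9 159.2] ((193.0, 159.0), (6.0, 6.0), 90.0)
scene [271 188  25  12  55] [282.4 193.4] ((282.8706970214844, 193.1982879638672), (2.100903272628784, 26.392597198486328), 66.80140686035156)
scene [398 236  28  18 137] [410.1 244.7] ((411.4764404296875, 243.95751953125), (5.050685882568359, 31.372529983520508), 60.945396423339844)
top [219 118   6   6  27] [221.6 120.7] ((221.5, 120.5), (5.0, 5.0), 90.0)
top [467 141  12  11  94] [472.8 145.6] ((472.75006103515625, 145.25003051757812), (9.899494171142578, 10.60660171508789), 45.0)
top [374 191  15  32 166] [381.2 206.8] ((381.4665222167969, 206.48712158203125), (5.24109411239624, 33.600440979003906), 21.037511825561523)
top [ 508  190  109  111 5488] [556.1 236.1] ((561.3076782226562, 240.03848266601562), (105.70659637451172, 104.13766479492188), 78.69007110595703)
top [212 221  26  18 158] [224.9 229.4] ((224.576904296875, 229.6153564453125), (5.54700231552124, 29.121761322021484), 56.3099365234375)
top [ 95 261  10  10  81] [ 99.2 265.5] ((99.5, 265.5), (9.0, 9.0), 0.0)
```

View pics/c1.png

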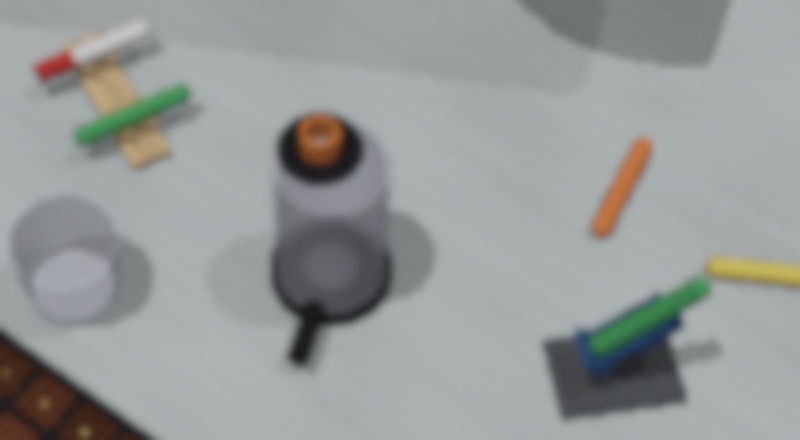

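View pics/c2.png

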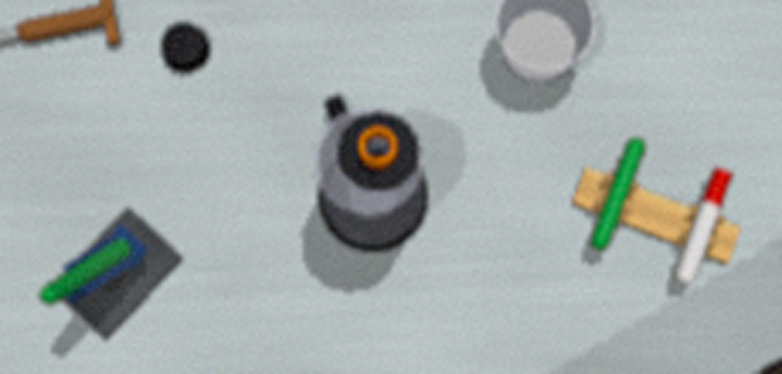

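```bash
cat > loc.py <<'E'
from h import *
a=cv2.imread("pics/scene0.png")[:,:,::-1];b=cv2.imread("pics/top0.png")[:,:,::-1]
hs=cv2.cvtColor(np.ascontiguousarray(a),cv2.COLOR_RGB2HSV);ht=cv2.cvtColor(np.ascontiguousarray(b),cv2.COLOR_RGB2HSV)
def comp(h,lo,hi,x0,y0,x1,y1):
    m=cv2.inRange(h,lo,hi);mm=np.zeros_like(m);mm[y0:y1,x0:x1]=m[y0:y1,x0:x1];return mm
def ends(m):
    ys,xs=np.where(m>0);p=np.c_[xs,ys].astype(float);c=p.mean(0);u=np.linalg.svd(p-c)[2][0];t=(p-c)@u
    w=(p-c)@np.array([-u[1],u[0]])
    return c+u*t.min(),c+u*t.max(),len(p)
# canister ring
for n,h,box in(("scene",hs,(318,185,346,215)),("top",ht,(295,178,330,212))):
    m=comp(h,(3,130,90),(22,255,255),*box)
    ys,xs=np.where(m>0);e=cv2.fitEllipse(cv2.findContours(m,0,1)[0][0]);print(n,"ring",xs.min(),xs.max(),ys.min(),ys.max(),e)
    x,y=map(int,e[0]); 
    print(m[ys.min()-1:ys.max()+2,xs.min()-1:xs.max()+2]//255)
ea=ends(comp(hs,(45,90,40),(85,255,255),390,230,435,262));eb=ends(comp(ht,(45,90,40),(85,255,255),205,215,240,245))
print("A",ea,eb)
fa=ends(comp(hs,(45,90,40),(85,255,255),265,180,300,205));fb=ends(comp(ht,(45,90,40),(85,255,255),368,185,394,225))
print("B",fa,fb)
for q in(ea,fa): print(q[0],q[1])
E
python3 loc.py
```

```text
scene ring 324 335 194 205 ((329.4770202636719, 199.2986602783203), (10.922356605529785, 11.176074028015137), 142.59915161132812)
[[0 0 0 0 0 0 0 0 0 0 0 0 0 0]
 [0 0 0 0 0 1 1 1 1 0 0 0 0 0]
 [0 0 0 1 1 1 1 1 1 1 1 0 0 0]
 [0 1 1 1 1 1 1 1 1 1 1 1 0 0]
 [0 1 1 1 1 1 1 1 1 1 1 1 1 0]
 [0 1 1 1 1 1 1 1 1 1 1 1 1 0]
 [0 1 1 1 1 1 0 0 0 1 1 1 1 0]
 [0 0 1 1 1 0 0 0 0 1 1 1 1 0]
 [0 0 1 1 1 1 1 1 1 1 1 1 0 0]
 [0 0 1 1 1 1 1 1 1 1 1 1 0 0]
 [0 0 0 1 1 1 1 1 1 1 1 0 0 0]
 [0 0 0 1 1 1 1 1 1 1 0 0 0 0]
 [0 0 0 0 0 1 1 1 1 0 0 0 0 0]
 [0 0 0 0 0 0 0 0 0 0 0 0 0 0]]
top ring 305 316 187 199 ((310.6326599121094, 192.5746612548828), (11.373828887939453, 11.964151382446289), 160.8729705810547)
[[0 0 0 0 0 0 0 0 0 0 0 0 0 0]
 [0 0 0 0 1 1 1 1 1 1 0 0 0 0]
 [0 0 0 1 1 1 1 1 1 1 1 1 0 0]
 [0 0 1 1 1 1 1 1 1 1 1 1 0 0]
 [0 1 1 1 1 1 0 0 1 1 1 1 1 0]
 [0 1 1 1 1 0 0 0 0 0 1 1 1 0]
 [0 1 1 1 0 0 0 0 0 0 1 1 1 0]
 [0 1 1 1 0 0 0 0 0 0 0 1 1 0]
 [0 1 1 1 0 0 0 0 0 0 1 1 1 0]
 [0 0 1 1 1 0 0 0 1 1 1 1 1 0]
 [0 0 1 1 1 1 1 1 1 1 1 1 0 0]
 [0 0 0 1 1 1 1 1 1 1 1 1 0 0]
 [0 0 0 0 1 1 1 1 1 1 1 0 0 0]
 [0 0 0 0 0 0 0 1 0 0 0 0 0 0]
 [0 0 0 0 0 0 0 0 0 0 0 0 0 0]]
A (array([425.92272005, 235.86119377]), array([397.40963635, 251.73576751]), 174) (array([237.2450293 , 221.37729839]), array([212.35272737, 237.54313287]), 174)
B (array([295.33598158, 187.76573926]), array([269.95671159, 198.90134091]), 98) (array([387.20728213, 190.70181192]), array([375.17478724, 222.68958867]), 179)
[425.92272005 235.86119377] [397.40963635 251.73576751]
[295.33598158 187.76573926] [269.95671159 198.90134091]
```

```bash
cat >> loc.py <<'E'
print("----")
def rr(p): return np.round(p,1)
U,du=tri(ea[0],eb[1]);L,dl=tri(ea[1],eb[0]);print("A up",rr(U),du,"low",rr(L),dl,"mid",rr((U+L)/2),np.linalg.norm(U-L),"az",np.arctan2(*(L-U)[1::-1]))
N,d1=tri(fa[0],fb[1]);F,d2=tri(fa[1],fb[0]);print("B near",rr(N),d1,"far",rr(F),d2,rr((N+F)/2),np.linalg.norm(N-F))
N2,F2=onz("top",fb[1],32)[0],onz("top",fb[0],32)[0];print("B top z32",rr(N2),rr(F2),rr((N2+F2)/2),np.linalg.norm(N2-F2))
N3,F3=onz("scene",fa[0],32)[0],onz("scene",fa[1],32)[0];print("B scene",rr(N3),rr(F3),rr((N3+F3)/2),np.linalg.norm(N3-F3))
# neck: hole centroid at z195 from top & scene
print("neck top",onz("top",(310.4,192.6),195),"scene",onz("scene",(329.5,198.8),195), "tri", tri((329.5,198.8),(310.5,192.8)))
# black base plate of stand: contour
m=comp(hs,(0,0,0),(180,255,95),380,240,430,275);
r=cv2.minAreaRect(cv2.findNonZero(comp(ht,(0,0,0),(180,255,100),205,205,260,255)));print(r);q=cv2.boxPoints(r);P=onz("top",q,6);print(rr(P),[np.linalg.norm(P[i]-P[i-1]) for i in range(4)],P.mean(0))
# canister dark base ellipse
E
python3 loc.py | sed -n '/----/,$p'
```

```text
----
A up [440.6 300.5 124.6] 1.6066727245414287 low [495.6 246.4  51.2] 1.5214276523349441 mid [468.1 273.4  87.9] 106.42748112221209 az -0.7776656191563069
B near [ 478.9 -165.3   29.7] 3.570008148033667 far [ 571.7 -203.8   37.6] 4.933193397018608 [ 525.3 -184.5   33.7] 100.75659383039121
B top z32 [ 477.6 -163.4   32. ] [ 574.4 -206.8   32. ] [ 526.  -185.1   32. ] 106.05280898450069
B scene [ 480.9 -165.7   32. ] [ 568.1 -204.6   32. ] [ 524.5 -185.2   32. ] 95.48965033642574
neck top [[539.37371111  24.4174384  195.        ]] scene [[542.45997153  26.14479352 195.        ]] tri (array([539.88717498,  24.22706524, 190.54423959]), np.float64(0.019901006601240796))
((233.5, 230.00003051757812), (21.92030906677246, 33.23401641845703), 45.0)
[[468.2 324.5   6. ]
 [537.9 253.1   6. ]
 [487.7 205.9   6. ]
 [419.1 277.4   6. ]] [np.float64(68.06800925178499), np.float64(99.81666947917192), np.float64(68.86879032557675), np.float64(99.03608348170839)] [478.2561169  265.22638966   6.        ]
```

```bash
cat > tgt.py <<'E'
import sys
from h import *
# usage: tgt.py x y z [yaw of tool y axis]
s,R=st();p=s['eef_pos']
ya=np.arctan2(R[1,1],R[0,1])
print("t %.2f"%s['t'],"tcp",p.round(1),"x",R[:,0].round(3),"y az %.3f"%ya,"F",s['ft_force'].round(1),"op %.3f"%s['opening'],"j6 %.2f"%s['joints'][5])
if len(sys.argv)>3:
    d=np.array(list(map(float,sys.argv[1:4])))-p
    print("tool shift units (now axes)",(R.T@d/50).round(2), "mm",d.round(1))
    if len(sys.argv)>4:
        dy=float(sys.argv[4])-ya; dy=(dy+np.pi/2)%np.pi-np.pi/2
        print("turn about tool x (down): units",(-np.degrees(dy)/8).round(2),"yaw deg",np.degrees(dy).round(1))
        c=np.cos(dy);s_=np.sin(dy);R2=np.array([[c,-s_,0],[s_,c,0],[0,0,1]])@R
        print("after turn shift units",(R2.T@d/50).round(2))
E
python3 tgt.py 437.7 303.9 180 0.785
```

```text
t 0.10 tcp [ 250.1 -572.5  214.1] x [-0.     0.001 -1.   ] y az -1.159 F [ 0.4  0.2 -0. ] op 0.998 j6 -0.11
tool shift units (now axes) [  0.7  -14.56 -10.45] mm [187.6 876.4 -34.1]
turn about tool x (down): units 8.58 yaw deg -68.6
after turn shift units [  0.7  -15.04   9.75]
```

Request:
step_arm --pt "-0.12 0 0 -1" --pt "-0.12 0 0 -1" --pt "-0.12 0 0 -1" --pt "-0.12 0 0 -1" --pt "-0.12 0 0 -1" --pt "-0.12 0 0 -1" --pt "-0.12 0 0 -1" --pt "-0.12 0 0 -1" --pt "-0.12 0 0 -1" --pt "-0.12 0 0 -1" --pt "-0.12 0 0 -1" --pt "-0.12 0 0 -1" --pt "-0.12 0 0 -1" --pt "-0.12 0 0 -0.9" --jaw 0.5

```text
t: 1.85
eef_pos: [250.1, -572.6, 298.4]
tcp_rot: [2.662, 1.57, 1.877]
ft_force: [0.3, 0.2, 0.0]
opening: 0.501
```

Request:
step_arm --pt "0 0.8 0 0" --pt "0 1 0 0" --pt "0 1 0 0" --pt "0 1 0 0" --pt "0 1 0 0" --pt "0 1 0 0" --pt "0 0.8 -0.8 0" --pt "0 0.8 -0.8 0" --pt "0 0.8 -0.8 0" --pt "0 0.8 -0.8 0" --pt "0 0.8 -0.8 0" --pt "0 0.8 -0.8 0" --pt "0 0.8 -0.8 0" --pt "0 0.8 -0.8 0" --pt "0 0.8 -0.8 0" --pt "0 0.8 -0.8 0" --pt "0 0.8 -0.8 0" --pt "0.2 0.4 -0.8 0" --pt "0.4 0 0 0" --pt "0 0 0 0"

```text
t: 4.35
eef_pos: [443.5, 296.4, 267.3]
tcp_rot: [-1.841, 1.568, -2.629]
ft_force: [-0.6, -0.0, 0.3]
opening: 0.499
```

```bash
python3 tgt.py 437.7 303.9 97 0.785
```

```text
t 4.35 tcp [443.5 296.4 267.3] x [-0.003 -0.001 -1.   ] y az 0.783 F [-0.6 -0.   0.3] op 0.499 j6 -0.32
tool shift units (now axes) [ 3.41  0.03 -0.18] mm [  -5.8    7.5 -170.3]
turn about tool x (down): units -0.02 yaw deg 0.1
after turn shift units [ 3.41  0.03 -0.18]
```

Request:
step_arm --pt "0.4 0.03 -0.16 0" --pt "0.8 0 0 0" --pt "0.8 0 0 0" --pt "0.6 0 0 0" --pt "0.5 0 0 0" --pt "0.3 0 0 0" --pt "0 0 0 0"

```text
t: 5.22
eef_pos: [439.8, 302.7, 98.4]
tcp_rot: [-1.777, 1.57, -2.567]
ft_force: [0.1, 0.5, -0.3]
opening: 0.498
```

```bash
python3 tgt.py 437.7 303.9 97 0.785
python3 - <<'E'
from h import *
a=read_camera("scene");b=read_camera("top")
crop(a,350,200,130,90,6,"pics/s1.png");crop(b,170,190,110,80,7,"pics/t1.png")
E
```

```text
t 5.22 tcp [439.8 302.7  98.4] x [-0.001 -0.001 -1.   ] y az 0.781 F [ 0.1  0.5 -0.3] op 0.498 j6 -0.30
tool shift units (now axes) [ 0.03 -0.01 -0.05] mm [-2.1  1.2 -1.4]
turn about tool x (down): units -0.03 yaw deg 0.2
after turn shift units [ 0.03 -0.01 -0.05]
```

View pics/s1.png

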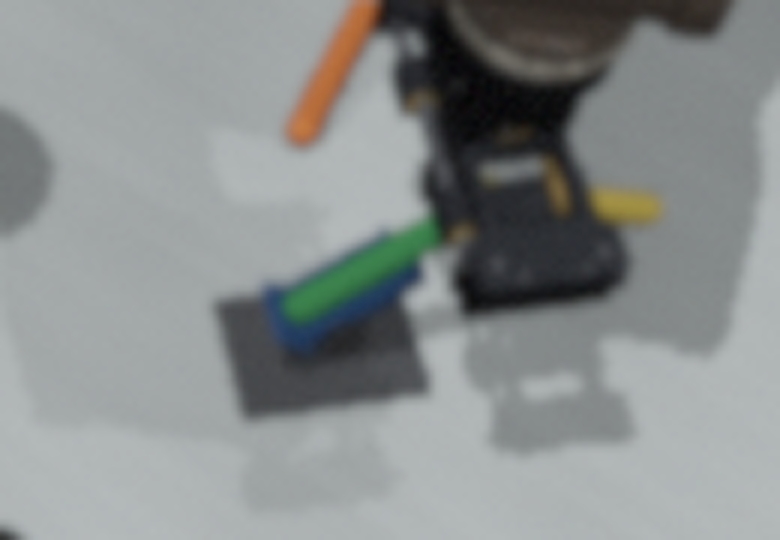

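View pics/t1.png

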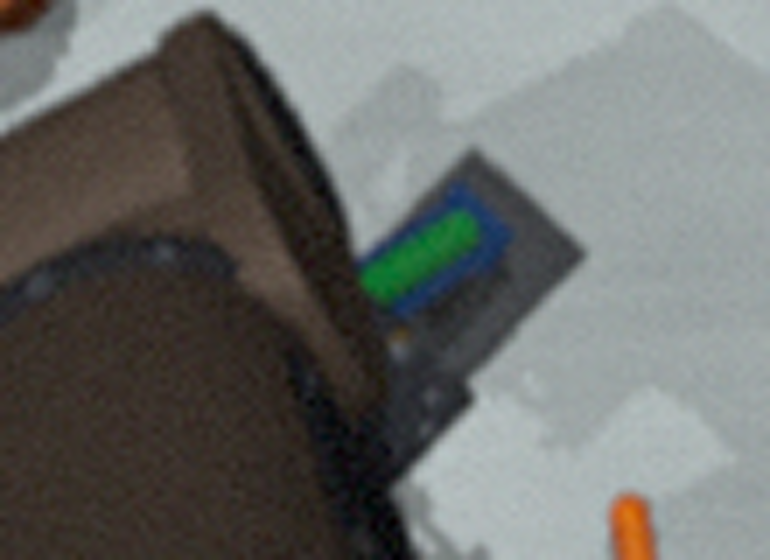

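Both views show the stick's upper end (scene crop 435,230) between the open fingers. I'll close and lift.

Request:
step_arm --pt "0 0 0 0" --pt "0 0 0 0" --pt "0 0 0 0" --pt "0 0 0 0" --jaw 1

```text
t: 5.82
eef_pos: [439.6, 303.0, 98.7]
tcp_rot: [-0.235, 1.571, -1.024]
ft_force: [-0.1, 0.2, 1.0]
opening: 0.177
```

Request:
step_arm --pt "-0.2 0 -0.2 0" --pt "-0.5 0 0 0" --pt "-0.8 0 0 0" --pt "-1 0 0 0" --pt "-1 0 0 0" --pt "-0.5 0 0 0" --pt "0 0 0 0"

```text
t: 6.7
eef_pos: [432.5, 310.7, 300.6]
tcp_rot: [1.291, 1.567, 0.503]
ft_force: [-1.1, -0.4, -1.0]
opening: 0.177
```

```bash
python3 tgt.py
python3 - <<'E'
from h import *
a=read_camera("scene");b=read_camera("top")
crop(a,350,160,160,120,5,"pics/s2.png");crop(b,150,170,130,100,6,"pics/t2.png")
E
```

```text
t 6.70 tcp [432.5 310.7 300.6] x [ 0.003  0.002 -1.   ] y az 0.782 F [-1.1 -0.4 -1. ] op 0.177 j6 -0.28
```

View pics/s2.png

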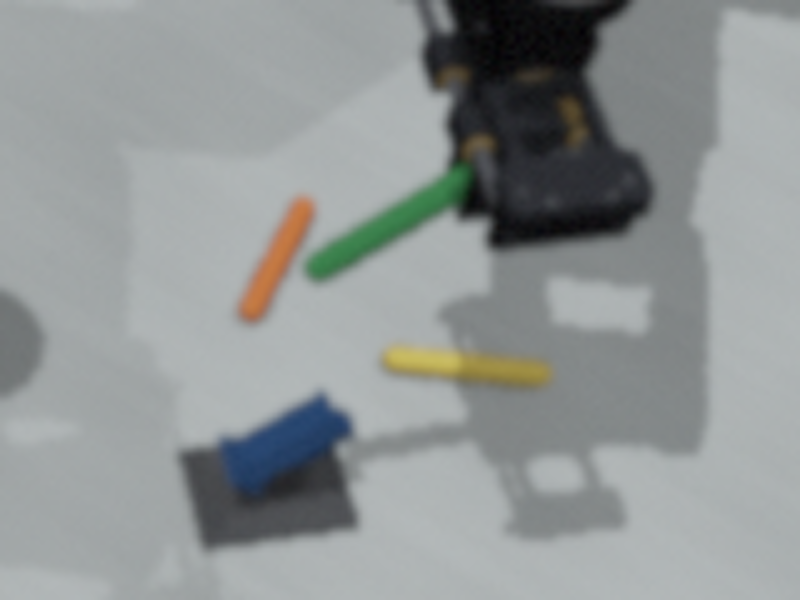

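View pics/t2.png

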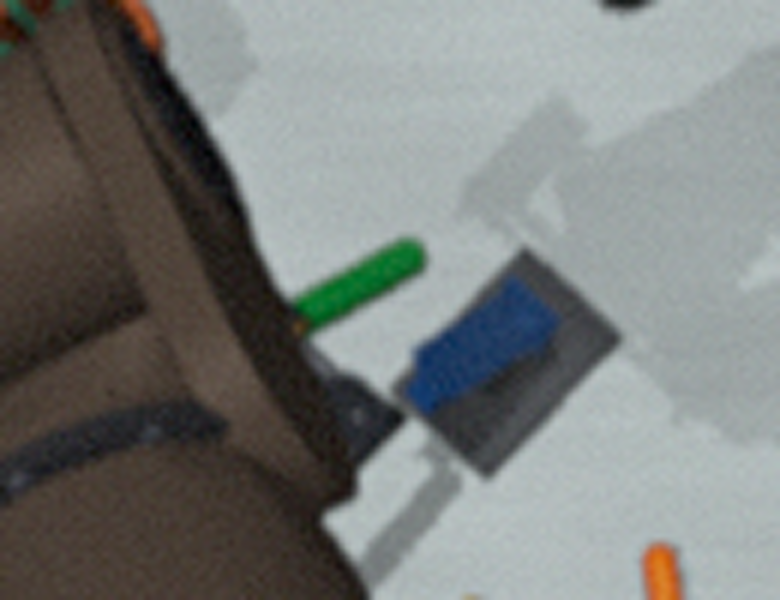

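The stick kept its 45° in the grip. The tool also sat about 10 mm too far out, because I scaled a horizontal offset wrongly, so it is held by its cap only. I'll set it back in the groove, regrip 10 mm further in, and use the stand's stop corner to pivot it upright.

Request:
step_arm --pt "0.9 0 0 0" --pt "0.9 0 0 0" --pt "0.9 0 0 0" --pt "0.6 0 0 0" --pt "0.34 0 0 0" --pt "0.2 0 0 0" --pt "0.08 0 0.1 0" --pt "0.08 0 0.1 0" --pt "0 0 0 0"

```text
t: 7.92
eef_pos: [439.8, 302.9, 98.8]
tcp_rot: [2.117, 1.57, 1.327]
ft_force: [-0.7, 0.9, 1.2]
opening: 0.175
```

```bash
python3 tgt.py 447 294.5 97 0.785
```

```text
t 7.92 tcp [439.8 302.9  98.8] x [ 0.  0. -1.] y az 0.781 F [-0.7  0.9  1.2] op 0.175 j6 -0.30
tool shift units (now axes) [ 0.04 -0.02  0.22] mm [ 7.2 -8.4 -1.8]
turn about tool x (down): units -0.03 yaw deg 0.2
after turn shift units [ 0.04 -0.02  0.22]
```

Request:
step_arm --pt "0 0 0 0" --pt "0 0 0 0" --pt "0 0 0 0" --pt "0.02 0 0.12 0" --pt "0.02 0 0.1 0" --pt "0 0 0 0" --jaw 0.6

```text
t: 8.68
eef_pos: [447.7, 294.8, 96.4]
tcp_rot: [-1.445, 1.571, -2.234]
ft_force: [-0.5, 1.3, -0.5]
opening: 0.4
```

```bash
python3 tgt.py 447 294.5 97 0.785
python3 - <<'E'
from h import *
a=read_camera("scene");b=read_camera("top")
crop(a,350,200,130,90,6,"pics/s3.png");crop(b,170,190,110,80,7,"pics/t3.png")
E
```

```text
t 8.68 tcp [447.7 294.8  96.4] x [-0. -0. -1.] y az 0.781 F [-0.5  1.3 -0.5] op 0.400 j6 -0.32
tool shift units (now axes) [-0.01 -0.01 -0.01] mm [-0.7 -0.3  0.6]
turn about tool x (down): units -0.03 yaw deg 0.2
after turn shift units [-0.01 -0.01 -0.01]
```

View pics/s3.png

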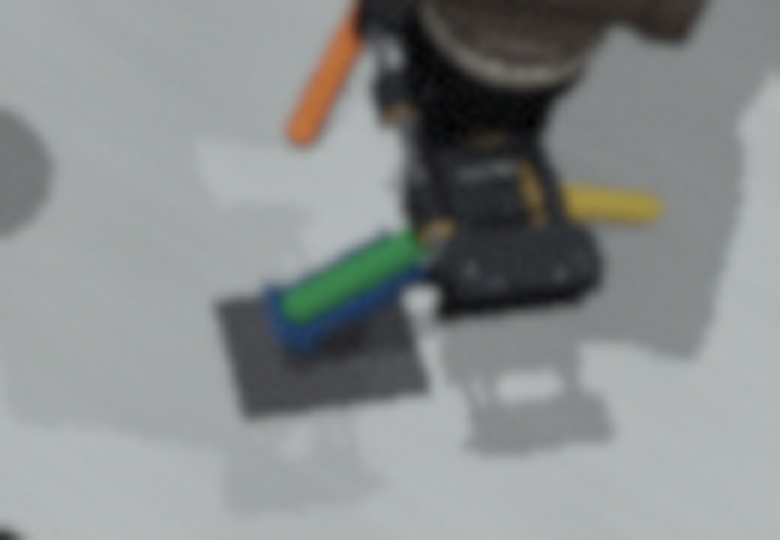

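Run:
```python
from h import *
a=cv2.imread("pics/scene0.png")[:,:,::-1];b=cv2.imread("pics/top0.png")[:,:,::-1]
for n,im,box in(("scene",a,(300,180,365,260)),("top",b,(285,170,335,232))):
    x0,y0,x1,y1=box;v=im[y0:y1,x0:x1].astype(int);mx=v.max(2)
    for th in (60,95):
        m=(mx<th).astype(np.uint8);k,l,s,c=cv2.connectedComponentsWithStats(m)
        for i in range(1,k):
            if s[i,4]>30: print(n,th,s[i,:2]+[x0,y0],s[i,2:],(c[i]+[x0,y0]).round(1))
P0=np.array([533,22,0])
for n in C:
  for z,r in((155,45),(0,45),(195,15),(165,20)):
    t=np.linspace(0,2*np.pi,60);q=proj(n,np.c_[540+r*np.cos(t),25+r*np.sin(t),0*t+z]);print(n,z,q.min(0).round(1),q.max(0).round(1))
```

```text
scene 60 [321 197] [ 19  13 108] [330.  204.3]
scene 60 [322 236] [24 19 99] [329.9 244.8]
scene 95 [320 196] [ 21  15 173] [329.9 204.1]
scene 95 [318 221] [ 30  35 520] [331.8 235.8]
top 60 [300 184] [ 22  21 234] [310.6 195.3]
top 60 [294 205] [31 19 93] [309.4 217.2]
top 95 [299 183] [ 24  23 318] [310.7 195. ]
top 95 [294 202] [ 32  22 336] [310.  215.2]
scene 155 [314.5 193.8] [344.9 218.7]
scene 0 [316.  221.5] [343.6 245.2]
scene 195 [324.5 193.9] [334.9 202.3]
scene 165 [322.9 198.5] [336.5 209.6]
top 155 [294.2 180. ] [326.9 211.8]
top 0 [297.1 192.9] [326.3 221.5]
top 195 [304.6 186.9] [315.8 197.9]
top 165 [303.1 187.8] [317.8 202.1]
```

Request:
step_arm --pt "0 0 0 0" --pt "0 0 0 0" --pt "0 0 0 0" --jaw 1

```text
t: 9.15
eef_pos: [447.2, 295.1, 96.6]
tcp_rot: [-1.455, 1.57, -2.244]
ft_force: [-0.2, -0.6, 1.8]
opening: 0.18
```

Request:
step_arm --pt "-0.2 0 -0.1 0" --pt "-0.6 0 0 0" --pt "-1 0 0 0" --pt "-1 0 0 0" --pt "0 -0.6 0.5 0" --pt "0 -0.6 0.5 0" --pt "0 -0.6 0.5 0" --pt "0 -0.6 0.5 0" --pt "0 -0.1 0.2 0" --pt "0.6 0 0 0" --pt "0.6 0 0 0" --pt "0.4 0 0 0" --pt "0 0 0 0"

```text
t: 10.78
eef_pos: [432.4, 133.1, 156.0]
tcp_rot: [-2.217, 1.569, -3.006]
ft_force: [0.6, -0.3, 0.3]
opening: 0.183
```

```bash
python3 tgt.py 434 132 150 0.785
python3 - <<'E'
from h import *
a=read_camera("scene");b=read_camera("top")
crop(a,300,150,130,100,6,"pics/s4.png");crop(b,230,160,110,80,7,"pics/t4.png")
E
```

```text
t 10.78 tcp [432.4 133.1 156. ] x [-0.002 -0.    -1.   ] y az 0.782 F [ 0.6 -0.3  0.3] op 0.183 j6 -0.63
tool shift units (now axes) [0.12 0.01 0.04] mm [ 1.6 -1.1 -6. ]
turn about tool x (down): units -0.02 yaw deg 0.2
after turn shift units [0.12 0.01 0.04]
```

View pics/s4.png

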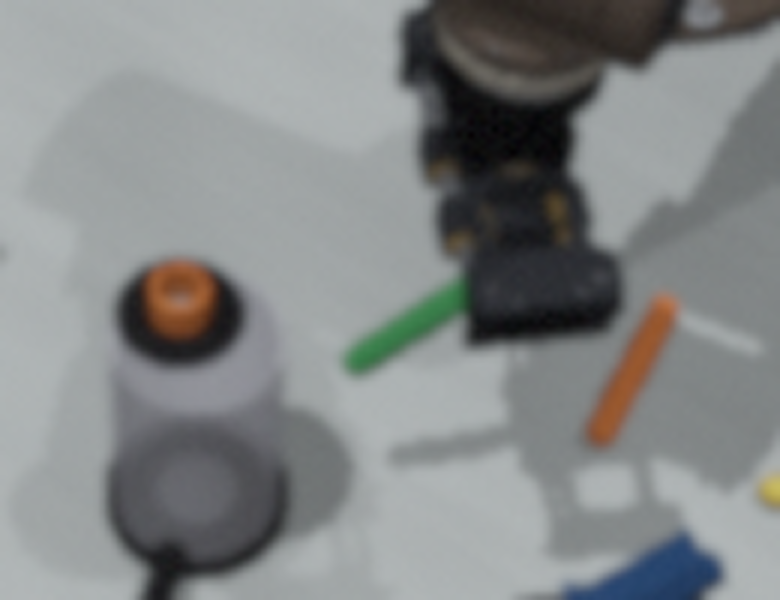

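View pics/t4.png

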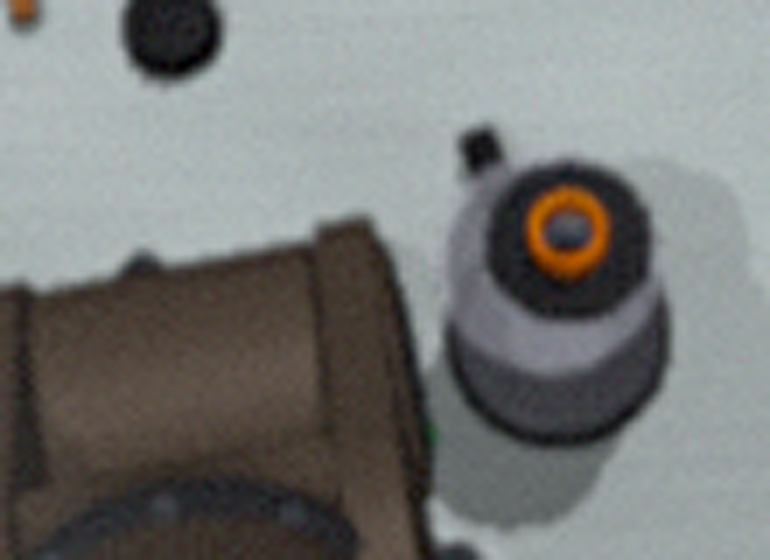

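Run:
```python
from h import *
G=np.array([432.4,133.1,175.])
for th in (30,38,45,55):
    c,s=np.cos(np.radians(th)),np.sin(np.radians(th));u=np.array([.707*c,-.707*c,-s]);print(th,proj("scene",[G+97*u,G+88*u,G+20*u]).round(1))
```

```text
30 [[352.2 208.7]
 [354.8 207.6]
 [374.8 198.7]]
38 [[354.5 210.5]
 [356.8 209.2]
 [375.3 199.1]]
45 [[356.8 211.8]
 [359.  210.4]
 [375.8 199.4]]
55 [[360.8 213.3]
 [362.6 211.8]
 [376.6 199.7]]
```

Request:
step_arm --pt "0 0.01 0.2 0" --pt "0 0 0.15 0" --pt "0 0 0.06 0" --pt "0 0 0.06 0" --pt "0 0 0.06 0" --pt "0 0 0 0"

```text
t: 11.62
eef_pos: [451.8, 114.1, 156.6]
tcp_rot: [-0.779, 1.571, -1.568]
ft_force: [-0.5, 0.5, -0.8]
opening: 0.18
```

Run:
```python
from h import *
s,R=st();print(s['eef_pos'].round(1),"F tool",(R.T@s['ft_force']).round(2),(R.T@s['moment']).round(3))
```

```text
[451.8 114.1 156.6] F tool [ 0.76 -0.02 -0.67] [-0.055 -0.077  0.121]
```

Request:
step_arm --pt "0 0 0.03 0" --pt "-0.05 0 0.056 0" --pt "-0.05 0 0.056 0" --pt "-0.05 0 0.06 0" --pt "-0.05 0 0.06 0" --pt "-0.04 0 0.065 0" --pt "-0.04 0 0.065 0" --pt "0 0 0 0"

```text
t: 12.62
eef_pos: [464.3, 100.7, 170.8]
tcp_rot: [-2.698, 1.568, 2.796]
ft_force: [-5.7, 4.7, 3.8]
opening: 0.181
```

Run:
```python
from h import *
s,R=st();print(s['eef_pos'].round(1),"F tool",(R.T@s['ft_force']).round(2),(R.T@s['moment']).round(3))
a=read_camera("scene")
crop(a,300,150,130,100,6,"pics/s5.png")
```

```text
[464.3 100.7 170.8] F tool [-3.81 -0.75 -7.43] [ 0.037  1.685 -0.011]
```

View pics/s5.png

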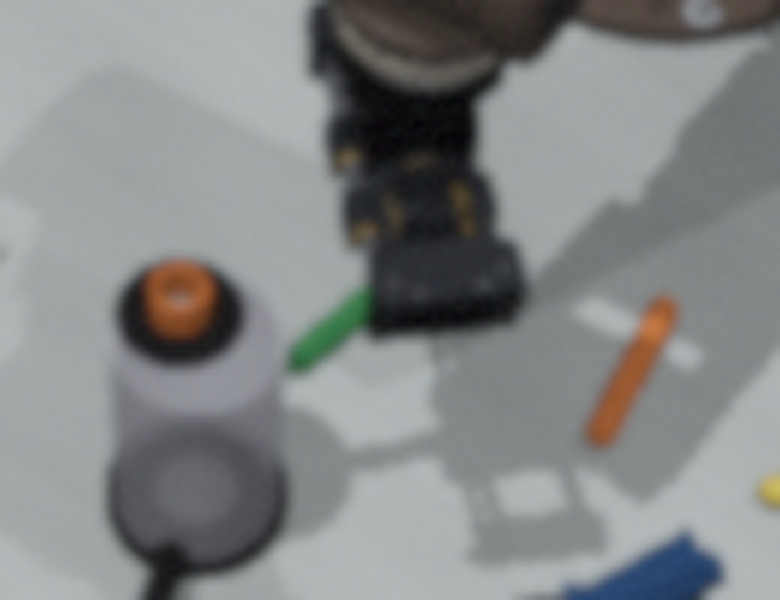

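Tip pushes the canister wall at 7 N and the stick is pivoting (about 60° now). I'll continue to vertical.

Request:
step_arm --pt "-0.035 0 0.07 0" --pt "-0.035 0 0.07 0" --pt "-0.03 0 0.07 0" --pt "-0.03 0 0.07 0" --pt "-0.025 0 0.075 0" --pt "-0.025 0 0.075 0" --pt "-0.02 0 0.075 0" --pt "-0.015 0 0.075 0" --pt "-0.01 0 0.075 0" --pt "-0.005 0 0.075 0" --pt "0 0 0.075 0" --pt "0 0 0.075 0" --pt "0 0 0 0"

```text
t: 14.3
eef_pos: [496.9, 68.7, 181.9]
tcp_rot: [0.152, 1.57, -0.637]
ft_force: [-1.0, 1.5, -1.1]
opening: 0.157
```

Run:
```python
from h import *
s,R=st();print(s['eef_pos'].round(1),"F tool",(R.T@s['ft_force']).round(2),(R.T@s['moment']).round(3))
a=read_camera("scene")
crop(a,300,150,130,100,6,"pics/s6.png")
```

```text
[496.9  68.7 181.9] F tool [ 1.08  0.35 -1.77] [0.031 0.352 0.17 ]
```

View pics/s6.png

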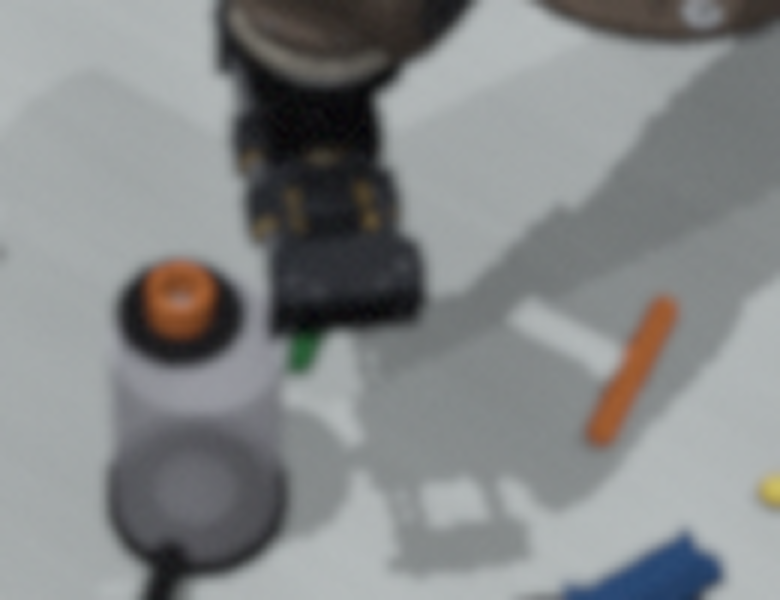

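Run:
```python
from h import *
for z in (90,95,100,105,110,115,120): print(z,proj("scene",[[496.9,68.7,z],[491,75,z],[500,65.6,z]]).round(1).tolist())
b=read_camera("top");a=read_camera("scene");crop(a,325,180,50,40,14,"pics/s7.png");crop(b,250,160,110,80,7,"pics/t7.png")
s,R=st();print(s['opening'],s['t'])
```

```text
90 [[349.4, 215.7], [352.2, 215.5], [348.0, 215.9]]
95 [[349.5, 214.8], [352.2, 214.6], [348.1, 215.0]]
100 [[349.5, 213.9], [352.3, 213.7], [348.1, 214.1]]
105 [[349.6, 213.0], [352.4, 212.7], [348.2, 213.2]]
110 [[349.6, 212.1], [352.4, 211.8], [348.2, 212.3]]
115 [[349.7, 211.2], [352.5, 210.9], [348.3, 211.4]]
120 [[349.7, 210.3], [352.6, 210.0], [348.3, 210.4]]
0.1532157476717767 14.45
```

View pics/s7.png

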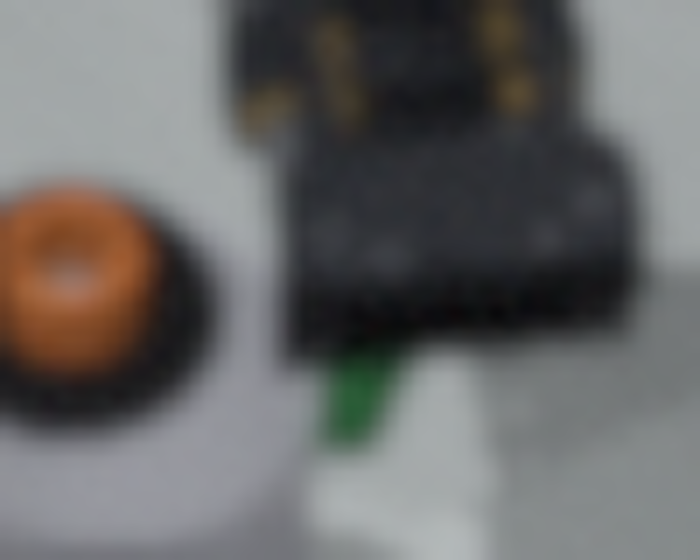

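The opening fell to 0.153. The crop shows the stick still about 10° off vertical, with its top slipping out of the pads towards the back. I'll bring it straight back to the stand for a regrip.

Request:
step_arm --pt "-0.1 0 -0.3 0" --pt "-0.2 0.3 -0.5 0" --pt "0 0.5 -0.5 0" --pt "0 0.5 -0.5 0" --pt "0 0.5 -0.5 0" --pt "0 0.4 -0.3 0" --pt "0 0.27 -0.2 0"

```text
t: 15.32
eef_pos: [485.1, 256.9, 197.6]
tcp_rot: [0.878, 1.57, 0.09]
ft_force: [0.2, -0.5, -0.3]
opening: 0.005
```

```bash
python3 tgt.py 485 256 150 0.785
python3 - <<'E'
from h import *
a=read_camera("scene")
crop(a,340,170,130,100,6,"pics/s8.png")
E
```

```text
t 15.32 tcp [485.1 256.9 197.6] x [ 0.001  0.    -1.   ] y az 0.783 F [ 0.2 -0.5 -0.3] op 0.005 j6 -0.42
tool shift units (now axes) [ 0.95 -0.01  0.01] mm [ -0.1  -0.9 -47.6]
turn about tool x (down): units -0.01 yaw deg 0.1
after turn shift units [ 0.95 -0.01  0.01]
```

View pics/s8.png

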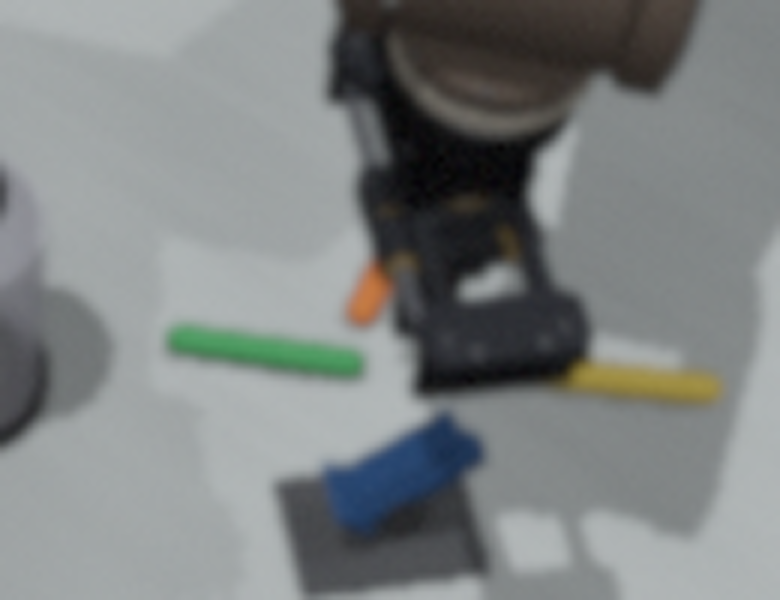

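The stick slipped out and lies on the table between the canister and the stand (scene about 368–400, 226–231). I'll open the jaws, let it settle and locate it.

Request:
step_arm --pt "-0.3 0 -0.5 0" --pt "-0.3 0 -0.5 0" --pt "0 0 0 0" --pt "0 0 0 0" --jaw 0.5

```text
t: 15.88
eef_pos: [450.5, 290.3, 226.9]
tcp_rot: [-0.432, 1.57, -1.221]
ft_force: [-0.4, -0.4, -0.4]
opening: 0.369
```

```bash
cat > gs.py <<'E'
from h import *
import sys,json
def sticks(n,im,sx=None):
    hsv=cv2.cvtColor(np.ascontiguousarray(im),cv2.COLOR_RGB2HSV);m=cv2.inRange(hsv,(45,90,40),(85,255,255))
    k,l,s,c=cv2.connectedComponentsWithStats(m);out=[]
    for i in range(1,k):
        if 30<s[i,4]<400:
            ys,xs=np.where(l==i);p=np.c_[xs,ys].astype(float);cc=p.mean(0);u=np.linalg.svd(p-cc)[2][0];t=(p-cc)@u
            if np.ptp(t)>12: out.append((cc+u*t.min(),cc+u*t.max(),len(p)))
    return out
if __name__=="__main__":
    for n in("scene","top"):
        im=read_camera(n)
        for e in sticks(n,im):
            P=onz(n,[e[0],e[1]],10);print(n,e[0].round(1),e[1].round(1),e[2],"z10:",P.round(1).tolist(),"len %.1f"%np.linalg.norm(P[0]-P[1]),"mid",P.mean(0).round(1),"az %.3f"%np.arctan2(*(P[1]-P[0])[1::-1]))
        cv2.imwrite("pics/g_%s_%d.png"%(n,int(state()['t']*100)),im[:,:,::-1])
    print(state()['t'])
E
python3 gs.py; python3 gs.py; ls pics
```

```text
scene [625.1  -0. ] [631.3  21. ] 143 z10: [[-1553.3, 430.3, 10.0], [-1359.3, 507.4, 10.0]] len 208.8 mid [-1456.3   468.8    10. ] az 0.378
scene [409.1   7.9] [419.3  22.7] 69 z10: [[-758.6, -441.8, 10.0], [-672.7, -334.5, 10.0]] len 137.5 mid [-715.6 -388.1   10. ] az 0.896
scene [554.8  64.4] [534.6  70.7] 117 z10: [[-756.5, 311.3, 10.0], [-656.4, 254.0, 10.0]] len 115.3 mid [-706.4  282.7   10. ] az -0.520
scene [102.2  60.9] [ 98.2 107.9] 333 z10: [[432.1, -1362.5, 10.0], [635.5, -1103.4, 10.0]] len 329.4 mid [  533.8 -1233.     10. ] az 0.905
scene [580.9  86.3] [599.   86.7] 122 z10: [[-679.2, 453.3, 10.0], [-726.6, 518.2, 10.0]] len 80.3 mid [-702.9  485.7   10. ] az 2.202
scene [ 10.1 111.8] [ 50.9 134.1] 277 z10: [[876.9, -1409.2, 10.0], [843.3, -1135.7, 10.0]] len 275.6 mid [  860.1 -1272.4    10. ] az 1.693
scene [295.3 187.8] [270. 199.] 96 z10: [[468.8, -177.5, 10.0], [557.8, -216.8, 10.0]] len 97.3 mid [ 513.3 -197.1   10. ] az -0.416
scene [368.9 226. ] [399.1 230.4] 108 z10: [[446.9, 114.5, 10.0], [402.4, 202.4, 10.0]] len 98.5 mid [424.7 158.4  10. ] az 2.040
top [
[... 1514 characters left out ...]
. ] [399.1 230.4] 108 z10: [[447.0, 114.6, 10.0], [402.3, 202.3, 10.0]] len 98.5 mid [424.7 158.4  10. ] az 2.041
top [162.3 164.3] [152.9 188.6] 117 z10: [[695.0, 488.0, 10.0], [617.7, 514.3, 10.0]] len 81.6 mid [656.4 501.1  10. ] az 2.813
top [387.4 190.8] [375.2 222.5] 180 z10: [[579.4, -210.9, 10.0], [481.9, -166.4, 10.0]] len 107.1 mid [ 530.6 -188.6   10. ] az 2.713
top [284.1 236.2] [253.3 253.6] 178 z10: [[451.8, 111.6, 10.0], [403.4, 205.2, 10.0]] len 105.3 mid [427.6 158.4  10. ] az 2.048
16.075
c1.png
c2.png
g_scene_1592.png
g_scene_1602.png
g_top_1597.png
g_top_1607.png
s1.png
s2.png
s3.png
s4.png
s5.png
s6.png
s7.png
s8.png
scene0.png
t1.png
t2.png
t3.png
t4.png
t7.png
top0.png
```

```bash
python3 - <<'E'
from h import *
print(onz("scene",[(400,223),(411.3,201.5)],9).round(0), onz("top",[(261,262),(266,296)],9).round(0))
E
python3 tgt.py 407 196 60 0.473
```

```text
[[376. 190.   9.]
 [279. 175.   9.]] [[377. 183.   9.]
 [277. 169.   9.]]
t 16.07 tcp [450.6 290.3 226.6] x [-0.001 -0.    -1.   ] y az 0.781 F [ 0.3  0.1 -0.6] op 0.484 j6 -0.33
tool shift units (now axes) [ 3.33 -1.94  0.73] mm [ -43.6  -94.3 -166.6]
turn about tool x (down): units 2.2 yaw deg -17.6
after turn shift units [ 3.33 -1.63  1.28]
```

Stick A rests at (426.5, 158) on the table, and the orange stick's end is at (377, 187). I'll grip A 30 mm from its centre on the stand side with a narrow opening, lay it back in the stand, and then take it with the jaws turned 90°, so that closing sets it upright.

Request:
step_arm --pt "0.4 0 0 0.8" --pt "0.6 0 0 0.8" --pt "0.6 -0.6 0.5 0.6" --pt "0.4 -0.6 0.5 0" --pt "0.3 -0.46 0.5 0" --pt "0 0 0 0" --jaw 0.7

```text
t: 16.82
eef_pos: [413.0, 183.3, 111.2]
tcp_rot: [-1.703, 1.568, -2.802]
ft_force: [0.0, 0.9, 0.9]
opening: 0.303
```

```bash
python3 tgt.py 412.8 185 3 0.473
```

```text
t 16.82 tcp [413.  183.3 111.2] x [-0.003 -0.001 -1.   ] y az 0.472 F [0.  0.9 0.9] op 0.303 j6 -0.20
tool shift units (now axes) [ 2.16  0.02 -0.03] mm [  -0.2    1.7 -108.2]
turn about tool x (down): units -0.01 yaw deg 0.1
after turn shift units [ 2.16  0.02 -0.03]
```

Request:
step_arm --pt "0.6 0.02 -0.02 0" --pt "0.6 0 0 0" --pt "0.5 0 0 0" --pt "0.3 0 0 0" --pt "0.13 0 0 0" --pt "0 0 0 0"

```text
t: 17.58
eef_pos: [414.6, 186.7, 5.6]
tcp_rot: [0.36, 1.571, -0.736]
ft_force: [0.1, -0.3, 0.1]
opening: 0.298
```

```bash
python3 tgt.py 412.8 185 3 0.473;python3 - <<'E'
from h import *
a=read_camera("scene")
crop(a,340,180,110,80,7,"pics/s9.png")
E
```

```text
t 17.57 tcp [414.6 186.7   5.6] x [ 0. -0. -1.] y az 0.475 F [ 0.1 -0.3  0.1] op 0.298 j6 -0.20
tool shift units (now axes) [ 0.05 -0.05  0.01] mm [-1.8 -1.7 -2.6]
turn about tool x (down): units 0.01 yaw deg -0.1
after turn shift units [ 0.05 -0.05  0.01]
```

View pics/s9.png

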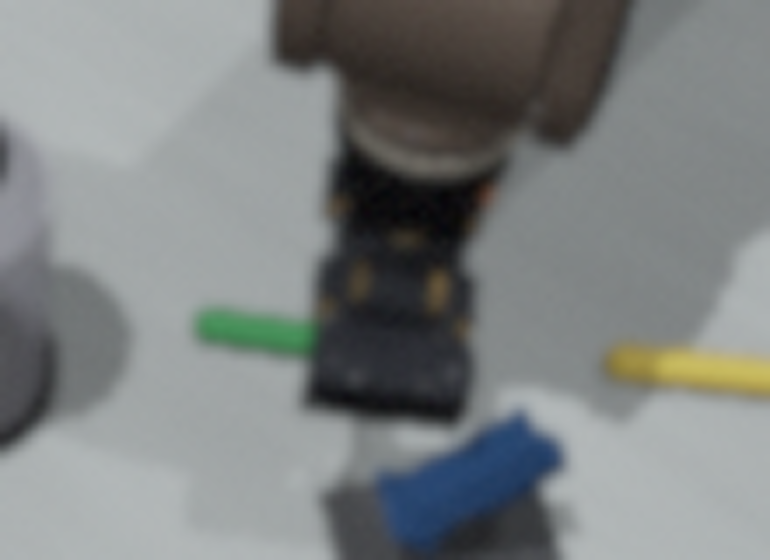

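Close and lift.

Request:
step_arm --pt "0.04 -0.03 0 0" --pt "0 0 0 0" --pt "0 0 0 0" --jaw 1

```text
t: 18.0
eef_pos: [412.9, 185.8, 3.9]
tcp_rot: [1.066, 1.57, -0.03]
ft_force: [-0.7, 0.6, 2.0]
opening: 0.181
```

Request:
step_arm --pt "-0.2 0 0 0" --pt "-0.6 0 0 0" --pt "-0.8 0 0 0" --pt "-0.8 0 0 0" --pt "-0.3 0 0 -0.8" --pt "0 0 0 -0.8" --pt "0 0 0 -0.63" --pt "0 0 0 0"

```text
t: 19.0
eef_pos: [412.8, 185.7, 139.2]
tcp_rot: [0.916, 1.57, 0.131]
ft_force: [0.3, 0.3, -0.7]
opening: 0.182
```

```bash
python3 tgt.py;python3 - <<'E'
from h import *
a=read_camera("scene")
crop(a,320,160,130,100,6,"pics/s10.png");b=read_camera("top");crop(b,200,190,110,80,7,"pics/t10.png")
E
```

```text
t 19.00 tcp [412.8 185.7 139.2] x [ 0.001  0.    -1.   ] y az 0.785 F [ 0.3  0.3 -0.7] op 0.182 j6 -0.51
```

View pics/s10.png

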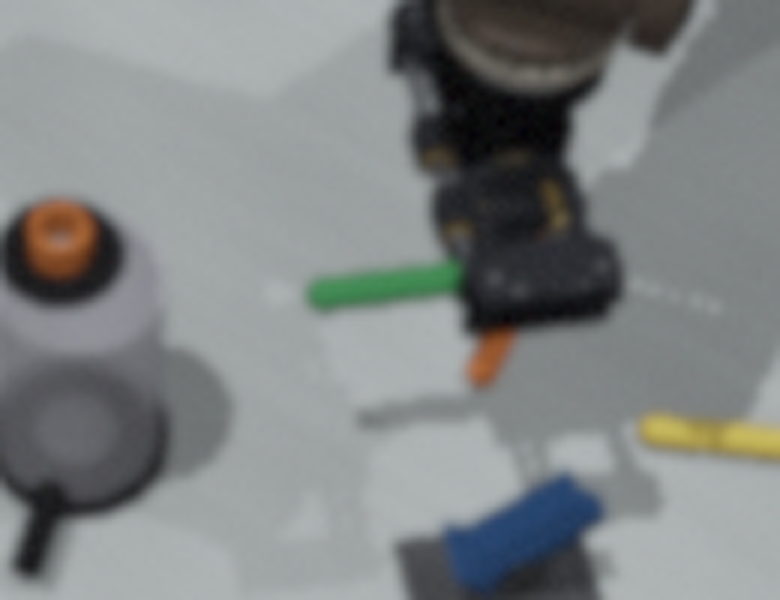

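View pics/t10.png

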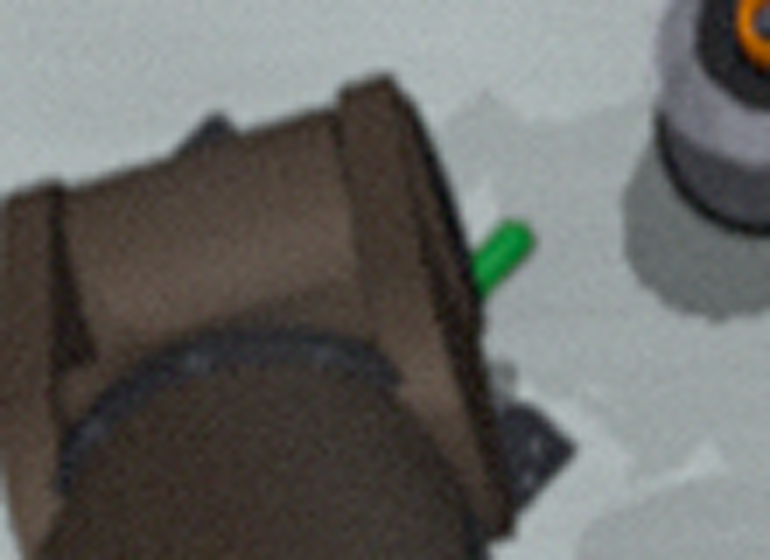

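```bash
python3 - <<'E'
from h import *
p=onz("scene",[(371.7,208.8)],144)[0];d=p-[412.8,185.7,144];print(p,d@[.707,-.707,0],d@[.707,.707,0])
p=onz("top",[(200+527/7,190+232/7)],144)[0];d=p-[412.8,185.7,144];print(p,d@[.707,-.707,0],d@[.707,.707,0])
E
python3 tgt.py 443.2 298.2 130 0.785
```

```text
[467.53064202 126.79181468 144.        ] 80.34265093540199 -2.9535231128046346
[469.76227678 124.57856291 144.        ] 83.4851857086634 -2.9405263413949263
t 19.10 tcp [412.9 185.7 138.9] x [ 0. -0. -1.] y az 0.784 F [-0.7 -0.1 -1.2] op 0.183 j6 -0.51
tool shift units (now axes) [ 0.18  2.02 -1.16] mm [ 30.3 112.5  -8.9]
turn about tool x (down): units -0.01 yaw deg 0.1
after turn shift units [ 0.18  2.02 -1.16]
```

Request:
step_arm --pt "-0.1 0.4 -0.3 -0.25" --pt "0 0.6 -0.3 0" --pt "0 0.6 -0.3 0" --pt "0 0.4 -0.2 0" --pt "0.3 0 0 0" --pt "0.3 0 0 0" --pt "0 0 0 0"

```text
t: 19.98
eef_pos: [440.9, 295.2, 112.1]
tcp_rot: [-1.876, 1.568, -2.627]
ft_force: [0.3, 0.5, -0.4]
opening: 0.179
```

```bash
python3 tgt.py 444.7 296.8 94;python3 - <<'E'
from h import *
a=read_camera("scene")
crop(a,350,180,130,100,6,"pics/s11.png");b=read_camera("top");crop(b,200,190,110,80,7,"pics/t11.png")
E
```

```text
t 19.98 tcp [440.9 295.2 112.1] x [-0.003 -0.002 -1.   ] y az 0.820 F [ 0.3  0.5 -0.4] op 0.179 j6 -0.35
tool shift units (now axes) [0.36 0.08 0.03] mm [  3.8   1.6 -18.1]
```

View pics/s11.png

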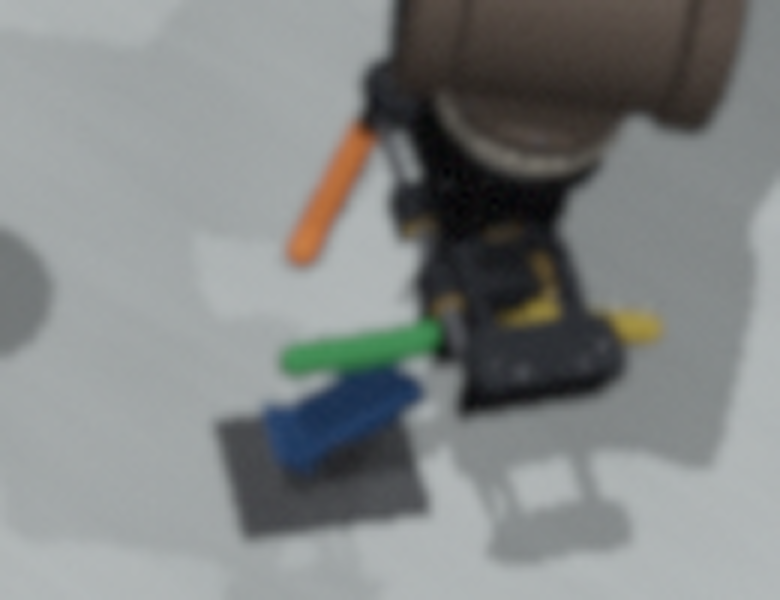

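View pics/t11.png

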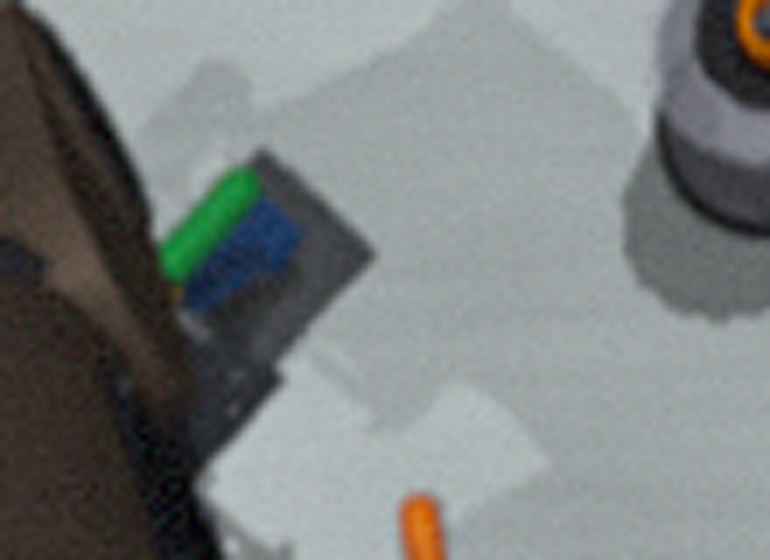

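Run:
```python
from h import *
S=np.array([468,273.5]);s,R=st()
for n,q in(("scene",(350+290/6,180+360/6)),("top",(200+245/7,190+183/7))):
    p=onz(n,[q],117)[0];d=p[:2]-S;print(n,p.round(1),"h %.1f lat %.1f"%(d@[.707,-.707],d@[.707,.707]))
d=s['eef_pos'][:2]-S;print("G h %.1f lat %.1f"%(d@[.707,-.707],d@[.707,.707]))
```

```text
scene [496.4 241.1 117. ] h 43.0 lat -2.8
top [499.2 240.  117. ] h 45.8 lat -1.6
G h -34.4 lat -2.9
```

Request:
step_arm --pt "0.12 0.06 0.03 0" --pt "0.1 0 0 0" --pt "0.08 0 0 0" --pt "0.04 0 0 0" --pt "0 0 0 0"

```text
t: 20.7
eef_pos: [444.8, 297.5, 96.5]
tcp_rot: [-1.585, 1.571, -2.335]
ft_force: [-0.3, 0.4, -1.3]
opening: 0.18
```

Request:
step_arm --pt "0.06 0 0 0" --pt "0.04 0 0 0" --pt "0 0 0 0"

```text
t: 21.08
eef_pos: [444.8, 297.4, 91.4]
tcp_rot: [-1.56, 1.57, -2.309]
ft_force: [-0.1, -0.3, -0.1]
opening: 0.183
```

Request:
step_arm --pt "0 0 0 0" --pt "0 0 0 0" --pt "0 0 0 0" --pt "0 0 0 0" --pt "-0.2 0 -0.1 0" --jaw 0.6

```text
t: 21.7
eef_pos: [440.9, 300.7, 101.5]
tcp_rot: [-1.84, 1.57, -2.591]
ft_force: [-1.1, -0.4, 0.4]
opening: 0.402
```

```bash
python3 tgt.py 444.7 296.8 94;python3 - <<'E'
from h import *
a=read_camera("scene")
crop(a,350,180,130,100,6,"pics/s12.png");b=read_camera("top");crop(b,200,190,110,80,7,"pics/t12.png")
E
```

```text
t 21.70 tcp [440.9 300.7 101.5] x [-0.001 -0.001 -1.   ] y az 0.820 F [-1.1 -0.4  0.4] op 0.402 j6 -0.35
tool shift units (now axes) [ 0.15 -0.01  0.11] mm [ 3.8 -3.9 -7.5]
```

View pics/s12.png

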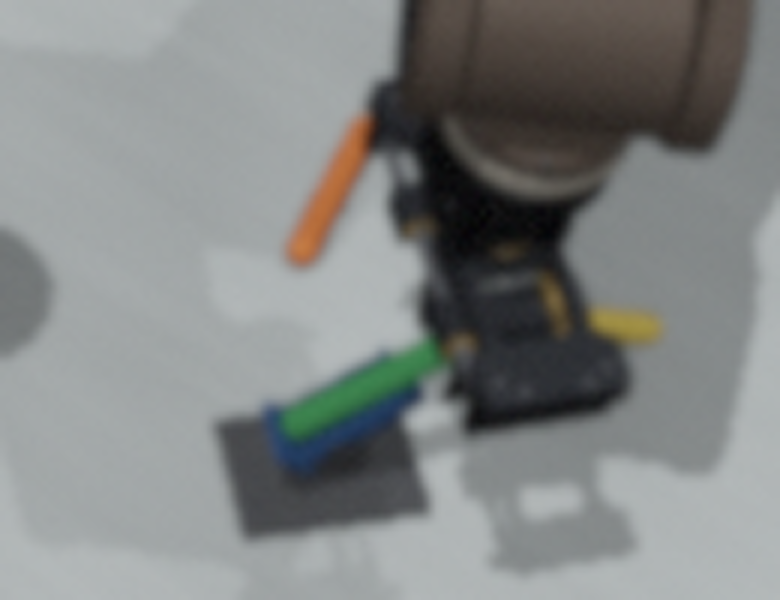

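Stick A is home in the stand again. Next I'll rise and turn the jaws to open along the groove.

Request:
step_arm --pt "-0.6 0 0 0" --pt "-0.6 0 0 0.5" --pt "0 0 0 1" --pt "0 0 0 1" --pt "0 0 0 1" --pt "0 0 0 1" --pt "0 0 0 1" --pt "0 0 0 1" --pt "0 0 0 1" --pt "0 0 0 1" --pt "0 0 0 1" --pt "0 0 0 1" --pt "0 0 0 1" --pt "0 0 0 0" --jaw 0.35

```text
t: 23.55
eef_pos: [441.1, 301.0, 161.8]
tcp_rot: [2.572, 1.57, 0.218]
ft_force: [0.3, 0.1, 0.3]
opening: 0.65
```

```bash
python3 tgt.py 453.9 287.6 112 -0.785
```

```text
t 23.55 tcp [441.1 301.  161.8] x [ 0.  0. -1.] y az -0.784 F [0.3 0.1 0.3] op 0.650 j6 1.26
tool shift units (now axes) [1.   0.37 0.01] mm [ 12.8 -13.4 -49.8]
turn about tool x (down): units 0.01 yaw deg -0.1
after turn shift units [1.   0.37 0.01]
```

Request:
step_arm --pt "0.2 0.2 0 0" --pt "0.3 0.17 0.01 0" --pt "0.3 0 0 0" --pt "0.2 0 0 0" --pt "-0.02 0.12 0 0" --pt "-0.02 0.12 0 0" --pt "-0.02 0.13 0 0" --pt "-0.02 0.13 0 0" --pt "0 0 0 0"

```text
t: 24.68
eef_pos: [472.2, 269.5, 116.0]
tcp_rot: [2.451, 1.57, 0.095]
ft_force: [-0.9, 0.2, -0.2]
opening: 0.655
```

```bash
python3 tgt.py;python3 - <<'E'
from h import *
a=read_camera("scene")
crop(a,350,180,130,100,6,"pics/s13.png")
E
```

```text
t 24.68 tcp [472.2 269.5 116. ] x [ 0.001  0.    -1.   ] y az -0.785 F [-0.9  0.2 -0.2] op 0.655 j6 1.18
```

View pics/s13.png

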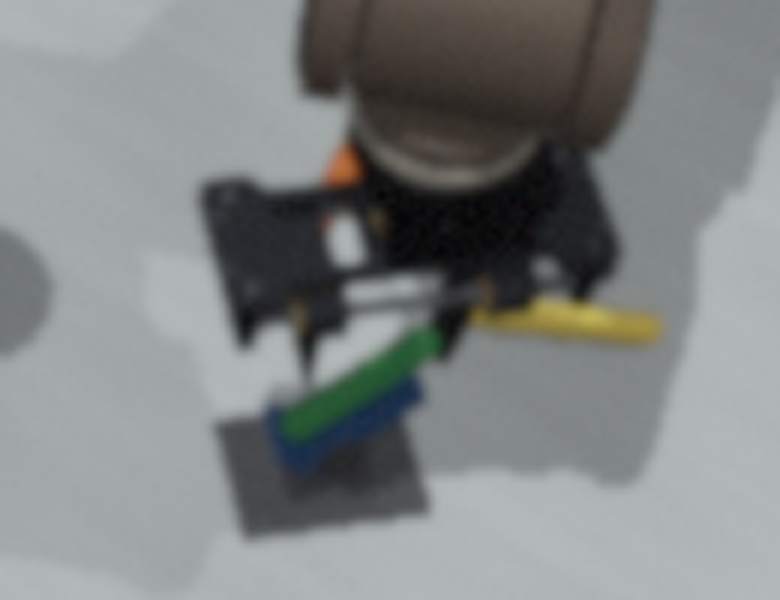

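The rear finger is lifting the stick's top out of the groove while the tip stays in the corner. Continue.

Request:
step_arm --pt "0 0 0 0" --pt "-0.03 0 0 0" --pt "-0.03 0.1 0 0" --pt "-0.02 0.1 0 0" --pt "0 0.1 0 0" --pt "0 0.06 0 0" --pt "0 0 0 0" --jaw 0.6

```text
t: 25.6
eef_pos: [484.5, 256.9, 119.5]
tcp_rot: [0.667, 1.571, -1.689]
ft_force: [0.8, 0.4, -0.2]
opening: 0.401
```

```bash
python3 tgt.py;python3 - <<'E'
from h import *
a=read_camera("scene")
crop(a,350,180,130,100,6,"pics/s14.png")
E
```

```text
t 25.60 tcp [484.5 256.9 119.5] x [-0. -0. -1.] y az -0.785 F [ 0.8  0.4 -0.2] op 0.401 j6 1.15
```

View pics/s14.png

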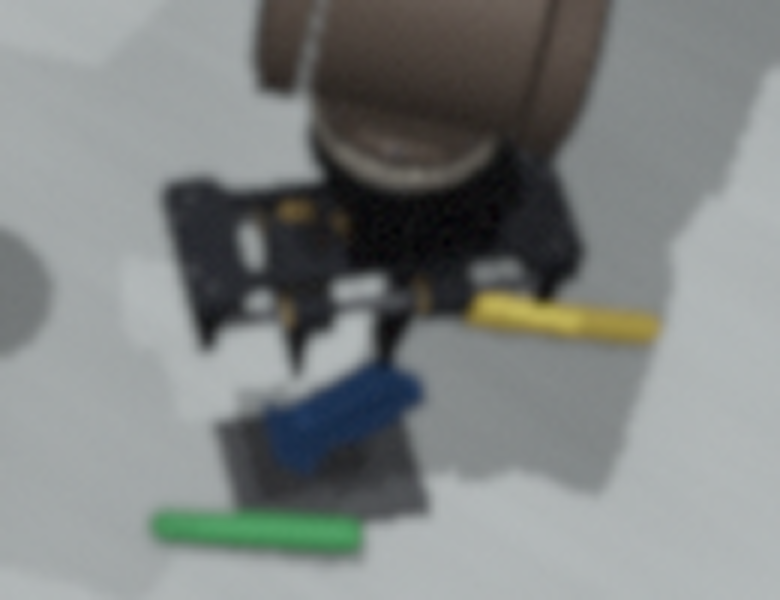

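The stick fell sideways off the single finger, because nothing held it laterally. It now lies in front of the stand. I'll back off and locate it.

Request:
step_arm --pt "-0.6 0 0 -1" --pt "-0.6 0 0 -1" --pt "0 0 0 -1" --pt "0 0 0 -1" --jaw 0.6

```text
t: 26.15
eef_pos: [484.2, 257.2, 180.0]
tcp_rot: [2.055, 1.57, 0.263]
ft_force: [0.4, -0.4, -0.6]
opening: 0.403
```

```bash
cat > ga.py <<'E'
from gs import *
for n in("scene","top"):
    im=read_camera(n)
    for e in sticks(n,im):
        P=onz(n,[e[0],e[1]],10)
        if 300<P[:,0].mean()<900 and abs(P[:,1].mean())<420 and np.linalg.norm(P[0]-P[1])<125: print(n,e[0].round(1),e[1].round(1),e[2],"z10:",P.round(0).tolist(),"mid",P.mean(0).round(1),"az %.3f"%np.arctan2(*(P[1]-P[0])[1::-1]))
    crop(im,*( (310,180,170,125,4.5) if n=="scene" else (150,150,170,125,4.5)),"pics/ga_%s_%d.png"%(n,int(state()['t']*100)))
print(state()['t'])
E
python3 ga.py; ls -t pics|head -2
```

```text
scene [295.4 187.8] [270.  198.9] 99 z10: [[469.0, -177.0, 10.0], [558.0, -217.0, 10.0]] mid [ 513.3 -197.2   10. ] az -0.421
scene [374.  282.4] [407.  282.5] 134 z10: [[604.0, 238.0, 10.0], [545.0, 318.0, 10.0]] mid [574.5 277.9  10. ] az 2.206
top [242.6 188.4] [232. 196.] 64 z10: [[606.0, 237.0, 10.0], [584.0, 269.0, 10.0]] mid [594.9 252.9  10. ] az 2.177
top [387.3 190.7] [375.2 222.7] 182 z10: [[579.0, -211.0, 10.0], [481.0, -166.0, 10.0]] mid [ 530.4 -188.4   10. ] az 2.716
26.25
ga_top_2625.png
ga_scene_2620.png
```

Request:
step_arm --pt "0 0 0 -1"

```text
t: 26.38
eef_pos: [484.2, 257.2, 179.5]
tcp_rot: [-0.731, 1.571, -2.39]
ft_force: [-0.0, 0.0, -0.7]
opening: 0.399
```

```bash
python3 ga.py
```

```text
scene [295.3 187.7] [270. 199.] 95 z10: [[469.0, -178.0, 10.0], [558.0, -217.0, 10.0]] mid [ 513.3 -197.2   10. ] az -0.414
scene [374.  282.4] [407.  282.6] 133 z10: [[604.0, 238.0, 10.0], [545.0, 318.0, 10.0]] mid [574.6 277.9  10. ] az 2.204
top [242.4 188.3] [231.8 196.7] 68 z10: [[607.0, 237.0, 10.0], [581.0, 270.0, 10.0]] mid [594.  253.5  10. ] az 2.227
top [387.3 190.7] [375.2 222.7] 181 z10: [[579.0, -211.0, 10.0], [481.0, -166.0, 10.0]] mid [ 530.3 -188.5   10. ] az 2.716
26.475
```

```bash
python3 tgt.py 563 295.7 100 0.785
```

```text
t 26.48 tcp [484.2 257.1 179.5] x [-0. -0. -1.] y az -0.088 F [-0.6 -0.8 -0.2] op 0.400 j6 0.46
tool shift units (now axes) [ 1.59  1.5  -0.91] mm [ 78.8  38.6 -79.5]
turn about tool x (down): units -6.25 yaw deg 50.0
after turn shift units [1.59 1.66 0.57]
```

View pics/ga_scene_2642.png

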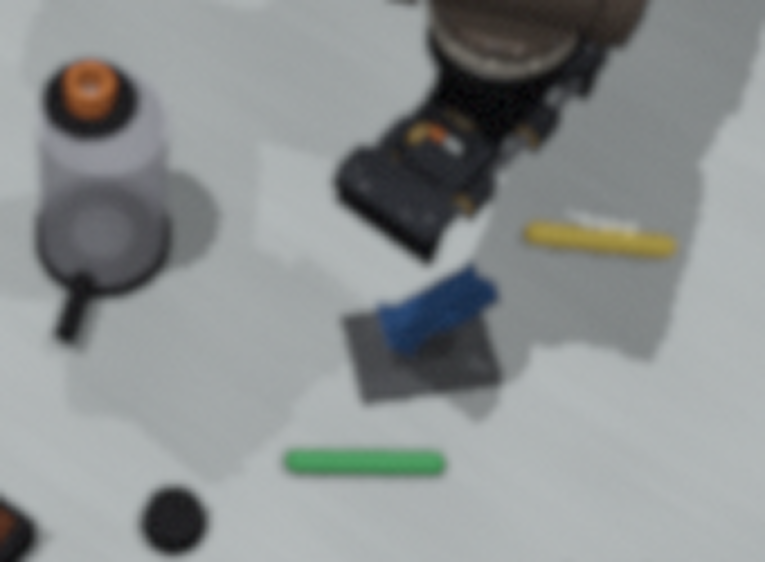

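Request:
step_arm --pt "0 0.1 0 -1" --pt "0 0.3 -0.1 -1" --pt "0.2 0.3 0 -1" --pt "0.3 0.4 0.1 -1" --pt "0.3 0.4 0.1 -1" --pt "0.4 0.2 0.1 -1" --pt "0.4 0 0.1 -0.25" --pt "0 0 0 0"

```text
t: 27.48
eef_pos: [573.3, 269.4, 98.1]
tcp_rot: [-1.979, 1.568, -2.769]
ft_force: [-0.4, 0.0, 0.3]
opening: 0.401
```

```bash
python3 tgt.py 563 295.7 4 0.785
```

```text
t 27.48 tcp [573.3 269.4  98.1] x [-0.003 -0.001 -1.   ] y az 0.781 F [-0.4  0.   0.3] op 0.401 j6 -0.45
tool shift units (now axes) [ 1.88  0.23 -0.52] mm [-10.3  26.3 -94.1]
turn about tool x (down): units -0.03 yaw deg 0.2
after turn shift units [ 1.88  0.23 -0.52]
```

Request:
step_arm --pt "0.1 0.23 -0.4 0" --pt "0.6 0 -0.12 0" --pt "0.6 0 0 0" --pt "0.4 0 0 0" --pt "0.16 0 0 0" --pt "0 0 0 0"

```text
t: 28.22
eef_pos: [563.7, 296.5, 6.8]
tcp_rot: [0.499, 1.571, -0.287]
ft_force: [-0.3, -0.0, -0.4]
opening: 0.4
```

Request:
step_arm --pt "0 0 0 0" --pt "0 0 0 0" --pt "0 0 0 0" --pt "0 0 0 0" --jaw 1

```text
t: 28.72
eef_pos: [563.9, 296.2, 7.2]
tcp_rot: [0.936, 1.57, 0.151]
ft_force: [-1.0, -0.8, 5.3]
opening: 0.182
```

Request:
step_arm --pt "-0.3 0 0 0" --pt "-0.8 0 0 0" --pt "-0.8 0 0 0" --pt "-0.8 0 0 0" --pt "-0.3 0 0 0" --pt "0 0 0 0"

```text
t: 29.48
eef_pos: [563.6, 296.3, 157.2]
tcp_rot: [1.117, 1.57, 0.332]
ft_force: [-0.2, -0.1, -0.2]
opening: 0.184
```

```bash
cat > tip.py <<'E'
# where the held stick's ends are, relative to the tool (h along tool z, lat along tool y), assuming height TCP+arg
from gs import *
import sys
s,R=st();z=s['eef_pos'][2]+float(sys.argv[1]);print("tcp",s['eef_pos'].round(1),"op %.3f"%s['opening'],"t %.2f"%s['t'])
for n in("scene","top"):
    im=read_camera(n)
    for e in sticks(n,im):
        P=onz(n,[e[0],e[1]],z)
        if np.linalg.norm(P.mean(0)-s['eef_pos'])<150:
            for p in P: d=R.T@(p-s['eef_pos']);print(n,p.round(1),"h(z) %.1f lat(y) %.1f"%(d[2],d[1]))
    q=proj(n,s['eef_pos'])[0].astype(int);x=int(np.clip(q[0]-65,0,510));y=int(np.clip(q[1]-50,0,300))
    crop(im,x,y,130,100,6,"pics/tip_%s.png"%n)
E
python3 tip.py 5
```

```text
tcp [563.6 296.3 157.2] op 0.184 t 29.48
scene [568.4 290.3 162.2] h(z) 7.6 lat(y) -0.8
scene [610.1 246.  162.2] h(z) 68.4 lat(y) -2.8
top [613.7 243.6 162.2] h(z) 72.7 lat(y) -1.9
top [588.1 270.1 162.2] h(z) 35.8 lat(y) -1.2
```

View pics/tip_scene.png

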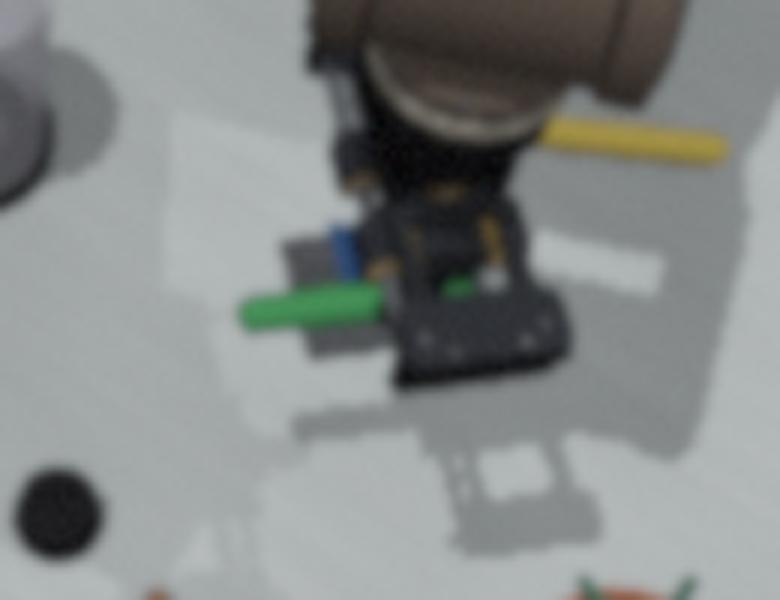

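Request:
step_arm --pt "0 -0.4 -0.4 0" --pt "0 -0.5 -0.5 0" --pt "0 -0.5 -0.5 0" --pt "0 -0.24 -0.19 0" --pt "0.4 0 0 0" --pt "0.4 0 0 0" --pt "0.2 0 0 0" --pt "0 0 0 0"

```text
t: 30.58
eef_pos: [449.4, 294.2, 105.8]
tcp_rot: [-1.838, 1.569, -2.623]
ft_force: [0.5, 0.1, -0.3]
opening: 0.182
```

```bash
python3 tgt.py 448.2 293.3 95
python3 - <<'E'
from h import *
S=np.array([468,273.5]);s,R=st()
d=s['eef_pos'][:2]-S;print("G h %.1f lat %.1f"%(d@[.707,-.707],d@[.707,.707]))
E
python3 tip.py 2
```

```text
t 30.57 tcp [449.4 294.2 105.8] x [-0.001 -0.001 -1.   ] y az 0.786 F [ 0.5  0.1 -0.3] op 0.182 j6 -0.33
tool shift units (now axes) [ 0.22 -0.03 -0.  ] mm [ -1.2  -0.9 -10.8]
G h -27.8 lat 1.5
tcp [449.4 294.2 105.8] op 0.182 t 30.57
scene [450.  292.  107.8] h(z) 2.0 lat(y) -1.1
scene [497.1 245.  107.8] h(z) 68.6 lat(y) -1.1
top [501.6 241.8 107.8] h(z) 74.0 lat(y) -0.2
top [472.3 271.1 107.8] h(z) 32.5 lat(y) -0.1
```

View pics/tip_scene.png

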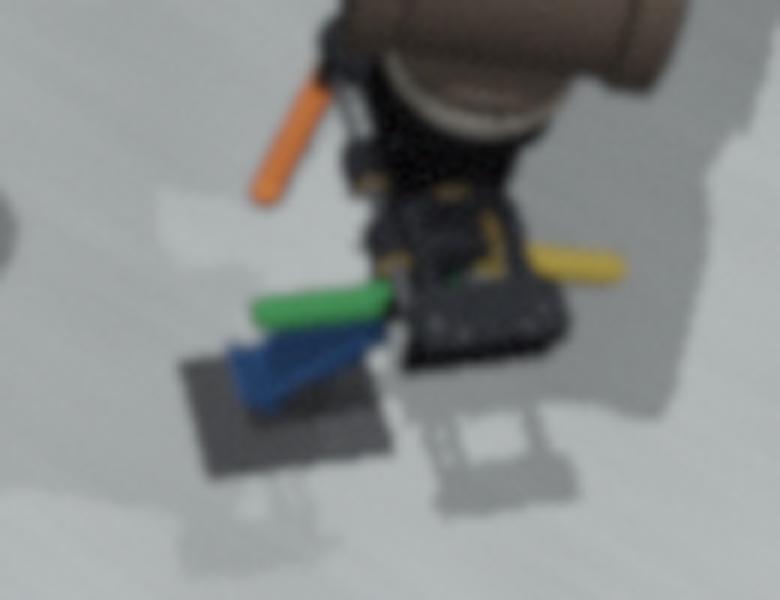

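Request:
step_arm --pt "0.12 -0.02 0 0" --pt "0.1 0 0 0" --pt "0 0 0 0"

```text
t: 31.05
eef_pos: [448.5, 293.6, 95.3]
tcp_rot: [-1.735, 1.57, -2.519]
ft_force: [-0.2, -0.1, -0.1]
opening: 0.185
```

Request:
step_arm --pt "0 0 0 0" --pt "0 0 0 0" --pt "0 0 0 0" --pt "-0.1 0 -0.2 0" --jaw 0.6

```text
t: 31.55
eef_pos: [441.5, 300.7, 100.6]
tcp_rot: [-1.68, 1.57, -2.466]
ft_force: [-0.9, -0.0, -0.4]
opening: 0.399
```

```bash
python3 tip.py 2 | head -1
```

```text
tcp [441.5 300.7 100.6] op 0.399 t 31.55
```

View pics/tip_scene.png

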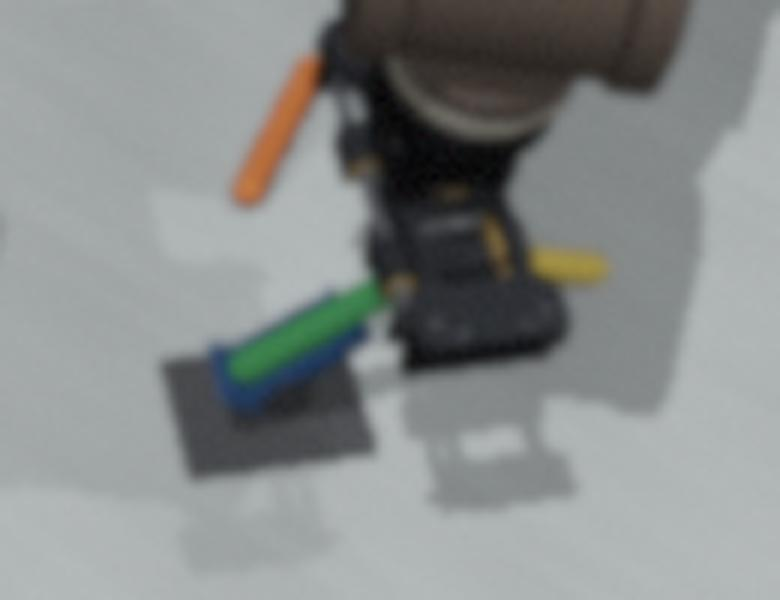

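View pics/tip_top.png

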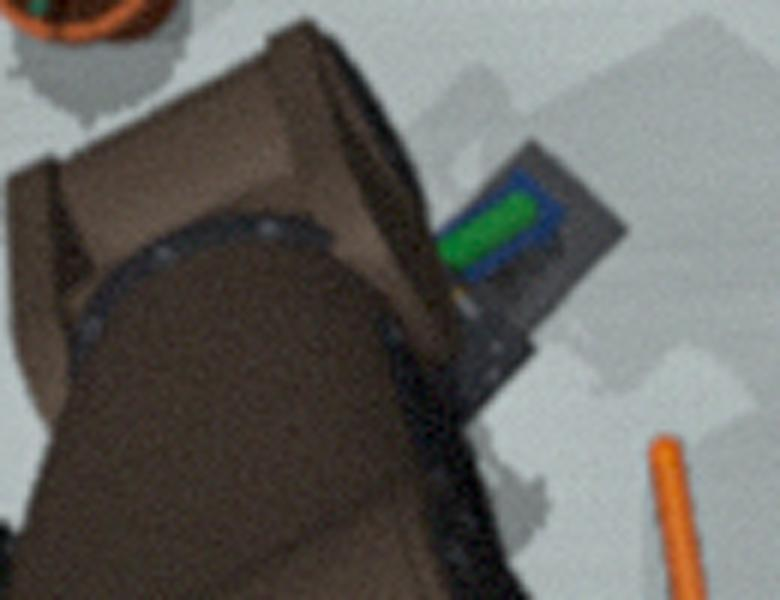

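Stick A is home again. I'll turn the jaws 90° again. This time I'll pinch it between both pads from the start and raise it while closing.

Request:
step_arm --pt "-0.6 0 0 0" --pt "-0.5 0 0 0.6" --pt "0 0 0 1" --pt "0 0 0 1" --pt "0 0 0 1" --pt "0 0 0 1" --pt "0 0 0 1" --pt "0 0 0 1" --pt "0 0 0 1" --pt "0 0.1 0 1" --pt "0 0.1 0 1" --pt "0.2 0.1 0 1" --pt "0.2 0 0 0.65" --pt "0 0 0 0" --jaw 0.45

```text
t: 33.4
eef_pos: [454.8, 294.7, 135.2]
tcp_rot: [-0.248, 1.57, -2.603]
ft_force: [-0.2, -0.7, -0.4]
opening: 0.55
```

```bash
python3 tgt.py 452.7 289.4 100 -0.785
```

```text
t 33.40 tcp [454.8 294.7 135.2] x [-0.001 -0.001 -1.   ] y az -0.784 F [-0.2 -0.7 -0.4] op 0.550 j6 1.24
tool shift units (now axes) [0.7  0.04 0.1 ] mm [ -2.1  -5.3 -35.2]
turn about tool x (down): units 0.01 yaw deg -0.1
after turn shift units [0.7  0.05 0.1 ]
```

Request:
step_arm --pt "0.1 0.04 0.1 0" --pt "0.3 0 0 0" --pt "0.2 0 0 0" --pt "0.1 0 0 0" --pt "0 0 0 0"

```text
t: 34.02
eef_pos: [453.0, 289.8, 100.1]
tcp_rot: [-0.245, 1.57, -2.601]
ft_force: [0.1, 0.2, -0.5]
opening: 0.549
```

```bash
python3 tgt.py 452.7 289.4 100 -0.785; python3 tip.py 2|head -1
```

```text
t 34.02 tcp [453.  289.8 100.1] x [-0.001 -0.    -1.   ] y az -0.785 F [ 0.1  0.2 -0.5] op 0.549 j6 1.23
tool shift units (now axes) [0.   0.   0.01] mm [-0.3 -0.4 -0.1]
turn about tool x (down): units 0.0 yaw deg -0.0
after turn shift units [0.   0.   0.01]
tcp [453.  289.8 100.1] op 0.549 t 34.02
```

View pics/tip_scene.png

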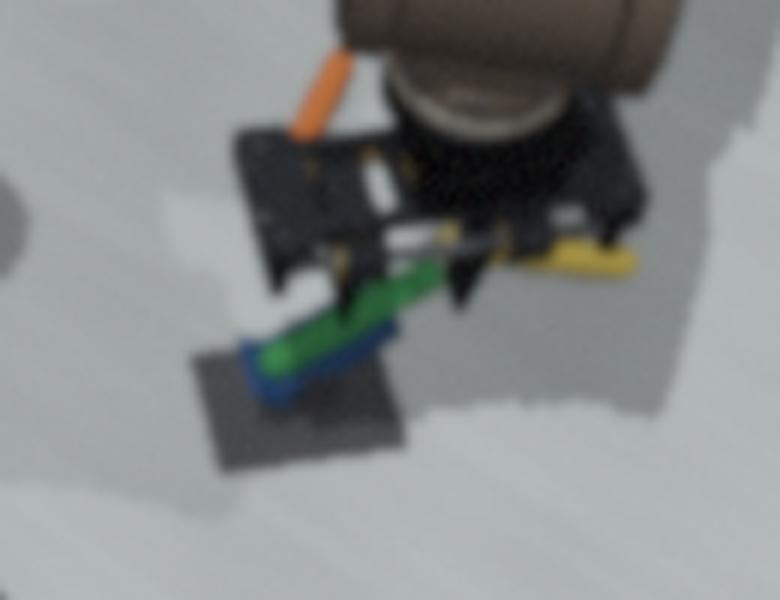

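Request:
step_arm --pt "0 0 0 0" --pt "-0.06 0.08 0 0" --pt "-0.14 0.12 0 0" --pt "-0.14 0.1 0 0" --jaw 0.66

```text
t: 34.62
eef_pos: [464.2, 278.9, 118.2]
tcp_rot: [2.261, 1.57, -0.095]
ft_force: [0.4, 1.0, -0.7]
opening: 0.344
```

```bash
python3 tip.py 2|head -1
```

```text
tcp [464.2 278.9 118.2] op 0.344 t 34.62
```

View pics/tip_scene.png

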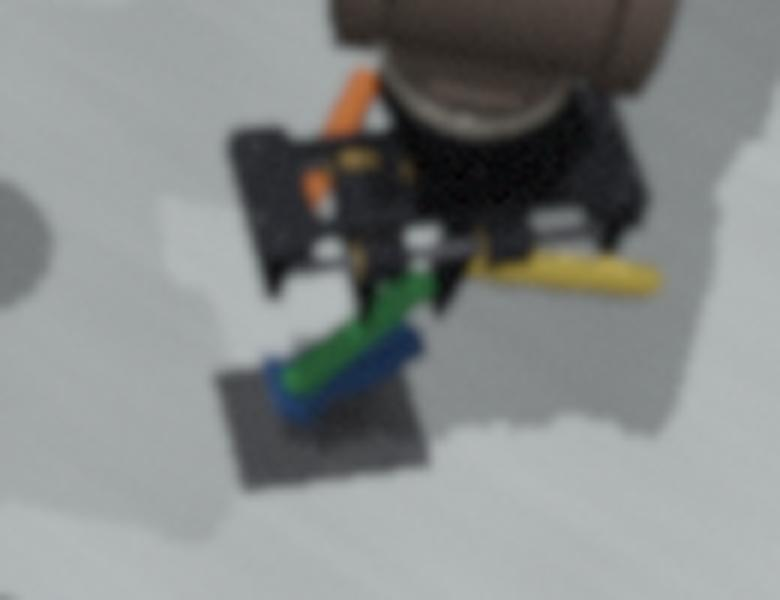

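Request:
step_arm --pt "-0.08 0.16 0 0" --pt "-0.1 0.22 0 0" --pt "-0.06 0.14 0 0" --jaw 0.76

```text
t: 35.1
eef_pos: [482.8, 260.2, 129.9]
tcp_rot: [2.293, 1.57, -0.063]
ft_force: [-0.3, -1.1, 0.7]
opening: 0.24
```

Request:
step_arm --pt "-0.1 0.14 0 0" --pt "-0.15 0.14 0 0" --pt "-0.3 0 0 0" --pt "-0.3 0 0 0" --jaw 1

```text
t: 35.6
eef_pos: [492.0, 251.0, 173.3]
tcp_rot: [2.48, 1.57, 0.125]
ft_force: [-0.2, 0.1, -0.1]
opening: 0.179
```

```bash
python3 tip.py 2|head -1
```

```text
tcp [492.  251.  173.3] op 0.179 t 35.60
```

View pics/tip_scene.png

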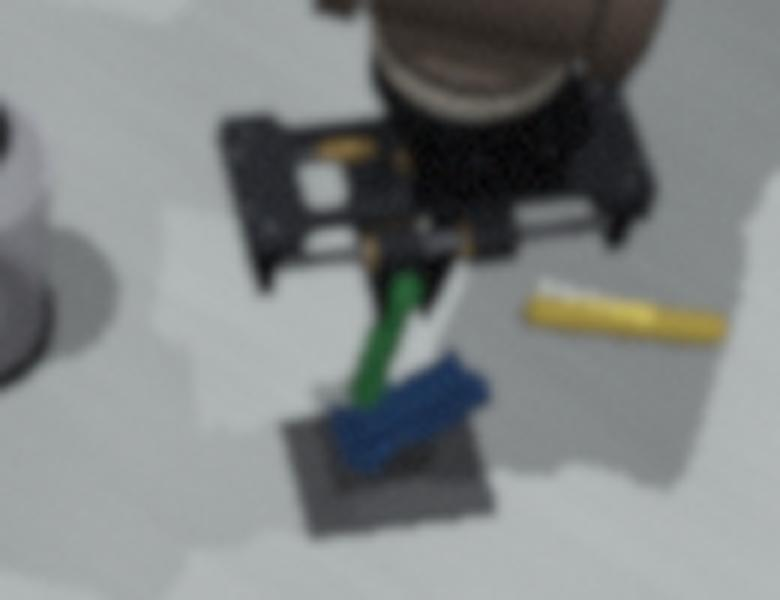

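```bash
cat > hang.py <<'E'
# hanging stick: green mask below gripper: bottom tip & axis slope; compare with vertical line under grasp point
from h import *
s,R=st();p=s['eef_pos'];print("t %.2f"%s['t'],p.round(1),"op %.3f"%s['opening'],"F",s['ft_force'].round(1))
for n in ("scene","top"):
    im=read_camera(n);q=proj(n,p)[0]
    hsv=cv2.cvtColor(np.ascontiguousarray(im),cv2.COLOR_RGB2HSV);m=cv2.inRange(hsv,(45,90,35),(85,255,255))
    w=np.zeros_like(m);x,y=q.astype(int);w[max(0,y-30):y+60,max(0,x-40):x+40]=m[max(0,y-30):y+60,max(0,x-40):x+40]
    ys,xs=np.where(w>0)
    if len(xs)<10: print(n,"few");continue
    c=np.array([xs.mean(),ys.mean()]);pts=np.c_[xs,ys]-c;u=np.linalg.svd(pts)[2][0];t=pts@u
    print(n,"n",len(xs),"ends",(c+u*t.min()).round(1),(c+u*t.max()).round(1))
    for dz in (10,0,-20,-40,-60,-70,-80): print("   tcp%+d"%dz,proj(n,p+[0,0,dz])[0].round(1),end="")
    print()
    crop(im,int(np.clip(x-50,0,540)),int(np.clip(y-40,0,320)),100,80,8,"pics/hang_%s.png"%n)
E
python3 hang.py
```

```text
t 35.70 [492.6 251.4 174.2] op 0.179 F [ 0.6 -0.7 -1.8]
scene n 98 ends [407.1 224.4] [398.9 247. ]
   tcp+10 [405.3 228.7]   tcp+0 [404.8 230.6]   tcp-20 [403.8 234.3]   tcp-40 [402.9 237.9]   tcp-60 [401.9 241.4]   tcp-70 [401.5 243.1]   tcp-80 [401.  244.8]
top few
```

View pics/hang_scene.png

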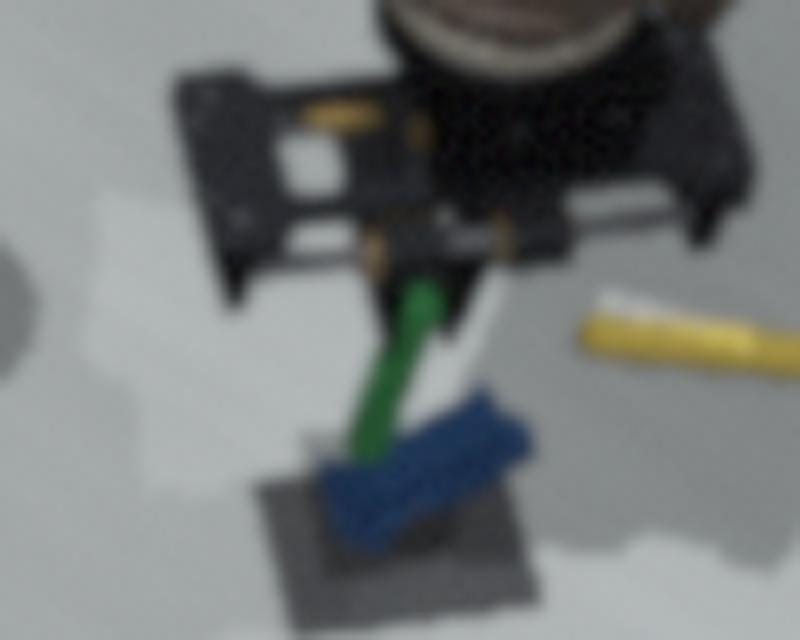

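Stick A is held nearly upright, about 4° off, with its bottom about 80 mm below the TCP. I'll carry it above the neck.

Request:
step_arm --pt "-0.5 0 0 0" --pt "-0.7 0.2 0.1 0" --pt "-0.7 0.4 0.3 0" --pt "-0.5 0.5 0.34 0" --pt "0 0.6 0.4 0" --pt "0 0.6 0.4 0" --pt "0 0.6 0.4 0" --pt "0 0.5 0.36 0" --pt "0 0.35 0.24 0" --pt "0 0 0 0"

```text
t: 37.05
eef_pos: [534.9, 27.7, 291.5]
tcp_rot: [-0.774, 1.57, -3.131]
ft_force: [-1.0, 0.3, -0.6]
opening: 0.18
```

```bash
python3 hang.py; python3 tgt.py 535.3 29 292
```

```text
t 37.05 [534.9  27.7 291.5] op 0.180 F [-1.   0.3 -0.6]
scene n 126 ends [337.8 179.6] [291.3 192.2]
   tcp+10 [331.6 174.1]   tcp+0 [331.6 176.4]   tcp-20 [331.5 181. ]   tcp-40 [331.5 185.4]   tcp-60 [331.5 189.7]   tcp-70 [331.5 191.9]   tcp-80 [331.5 194. ]
top few
t 37.15 tcp [534.7  29.  291.7] x [-0.001  0.    -1.   ] y az -0.785 F [ 0.   0.1 -0.3] op 0.182 j6 0.72
tool shift units (now axes) [-0.01  0.01 -0.01] mm [0.6 0.  0.3]
```

View pics/hang_scene.png

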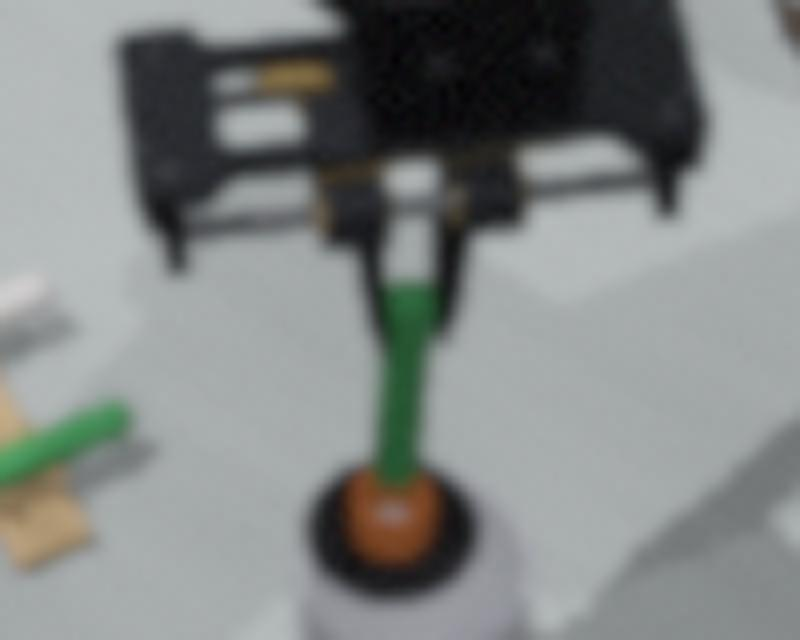

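Request:
step_arm --pt "0 0.045 -0.014 0" --pt "0.06 0 0 0" --pt "0.06 0 0 0" --pt "0.06 0 0 0" --pt "0.04 0 0 0"

```text
t: 37.78
eef_pos: [537.0, 27.6, 280.9]
tcp_rot: [-0.514, 1.571, -2.87]
ft_force: [-0.6, -0.2, -0.5]
opening: 0.179
```

```bash
python3 hang.py | head -2
python3 - <<'E'
from h import *
s,R=st();print("F tool",(R.T@s['ft_force']).round(2),(R.T@s['moment']).round(3))
E
```

```text
t 37.77 [537.   27.6 280.9] op 0.179 F [-0.6 -0.2 -0.5]
scene n 123 ends [336.5 183.3] [291.1 191.3]
F tool [0.13 0.41 0.32] [ 0.007 -0.005  0.048]
```

View pics/hang_scene.png

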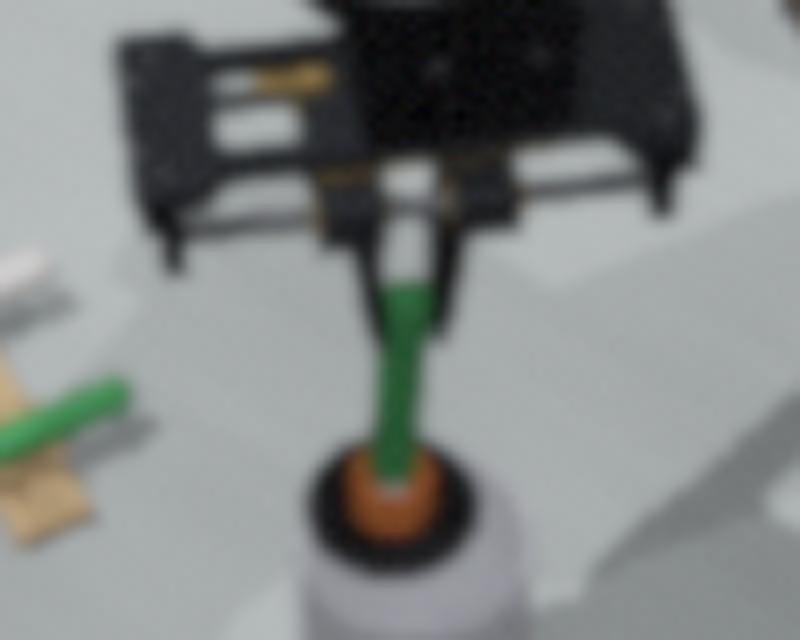

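Request:
step_arm --pt "0.06 0 0 0" --pt "0.06 0 0 0" --pt "0.04 0 0 0" --pt "0 0 0 0"

```text
t: 38.38
eef_pos: [536.9, 27.5, 272.9]
tcp_rot: [-0.662, 1.57, -3.018]
ft_force: [-0.0, -0.7, -1.3]
opening: 0.176
```

```bash
python3 hang.py | head -2
python3 - <<'E'
from h import *
s,R=st();print("F tool",(R.T@s['ft_force']).round(2),(R.T@s['moment']).round(3))
E
```

```text
t 38.38 [536.9  27.5 272.9] op 0.176 F [-0.  -0.7 -1.3]
scene n 119 ends [336.  185.4] [290.9 190.6]
F tool [ 0.12 -0.14  0.07] [ 0.017 -0.04   0.044]
```

View pics/hang_scene.png

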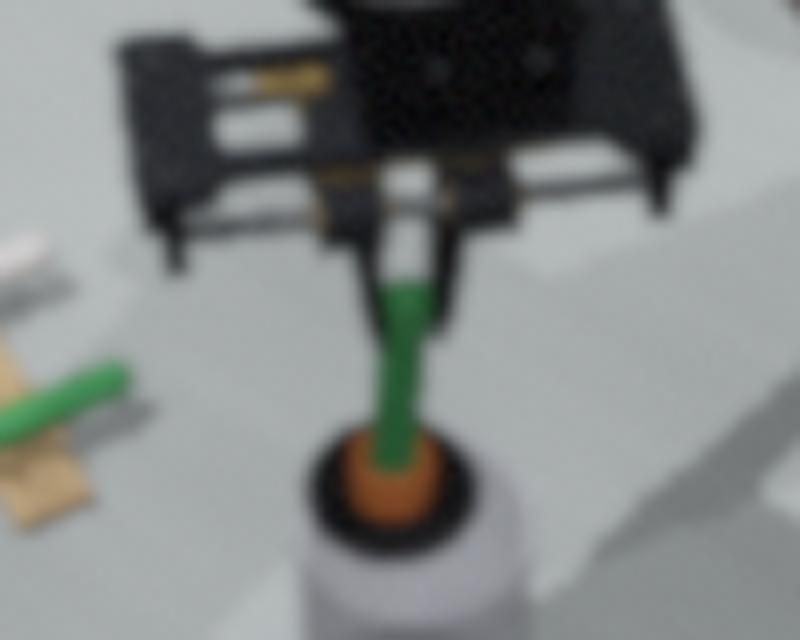

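Request:
step_arm --pt "0.06 0 0 0" --pt "0.06 0 0 0" --pt "0.06 0 0 0"

```text
t: 38.85
eef_pos: [537.0, 27.5, 263.8]
tcp_rot: [-0.432, 1.571, -2.788]
ft_force: [-0.6, 0.2, -0.4]
opening: 0.177
```

Run:
```python
from h import *
s,R=st();print(s['eef_pos'],"F tool",(R.T@s['ft_force']).round(2),(R.T@s['moment']).round(3),s['opening'])
```

```text
[536.9706227   27.50589669 263.83546833] F tool [ 0.39 -0.55  0.25] [-0.032  0.05   0.017] 0.1770210326151046
```

No rim force with the bottom about 20 mm below the mouth, so it is in the bore. I'll go deeper, then release.

Request:
step_arm --pt "0.12 0 0 0" --pt "0.2 0 0 0" --pt "0.25 0 0 0" --pt "0.2 0 0 0" --pt "0 0 0 0"

```text
t: 39.48
eef_pos: [537.0, 27.3, 224.7]
tcp_rot: [-0.462, 1.57, -2.818]
ft_force: [1.1, -1.9, -0.9]
opening: 0.18
```

Request:
step_arm --pt "0 0 0 0" --pt "0 0 0 0" --pt "0 0 0 0" --pt "-0.3 0 0 0" --pt "-0.8 0 0 0" --pt "-0.8 0 0 0" --jaw 0.6

```text
t: 40.22
eef_pos: [536.9, 27.6, 322.8]
tcp_rot: [2.204, 1.57, -0.152]
ft_force: [0.8, 0.4, -0.2]
opening: 0.399
```

```bash
python3 hang.py | head -1; python3 ga.py
```

```text
t 40.23 [536.9  27.6 322.8] op 0.399 F [ 0.8  0.4 -0.2]
scene [295.3 187.8] [270. 199.] 96 z10: [[469.0, -177.0, 10.0], [558.0, -217.0, 10.0]] mid [ 513.3 -197.1   10. ] az -0.416
top [387.2 190.7] [375.2 222.7] 180 z10: [[580.0, -210.0, 10.0], [481.0, -166.0, 10.0]] mid [ 530.4 -188.4   10. ] az 2.720
40.425
```

View pics/hang_scene.png

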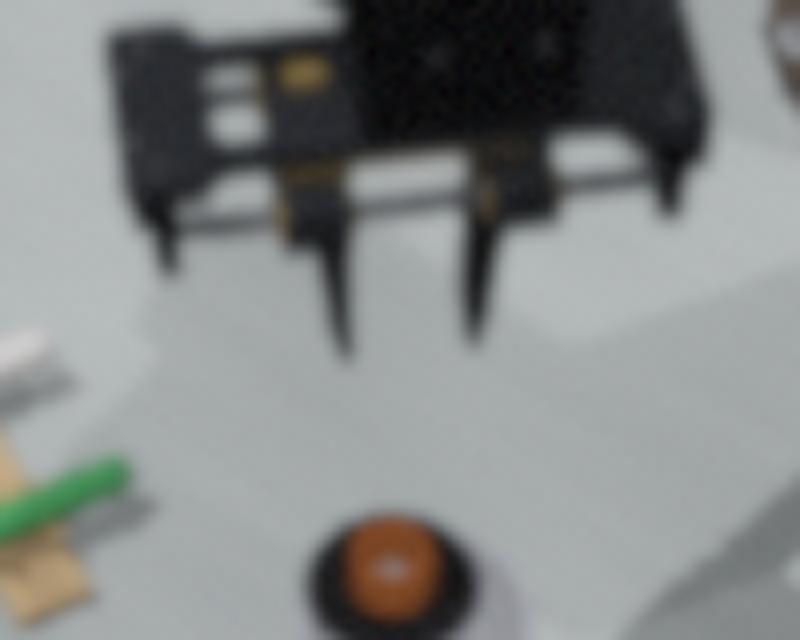

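Stick A is in: no green is left outside and the mouth is free. Now B in the rack. I'll work out the row components for moving while turning.

```bash
cat > plan.py <<'E'
# plan.py x y z yaz n : straight world path in n rows with even turn; prints rows in tool units
from h import *
import sys
x,y,z,ya,n=map(float,sys.argv[1:6]);n=int(n)
s,R=st();p=s['eef_pos'];y0=np.arctan2(R[1,1],R[0,1]);dy=ya-y0
if len(sys.argv)>6: pass
d=(np.array([x,y,z])-p)/n;print("t",s['t'],"dyaw deg",np.degrees(dy),"per row units",-np.degrees(dy)/8/n)
for i in range(n):
    a=y0+dy*i/n; Y=np.array([np.cos(a),np.sin(a),0]);Z=np.array([np.cos(a-np.pi/2),np.sin(a-np.pi/2),0])
    print([round(-d[2]/50,2),round(d@Y/50,2),round(d@Z/50,2),round(-np.degrees(dy)/8/n,2)])
E
python3 plan.py 490.8 -169.5 150 1.15 14
```

```text
t 40.425 dyaw deg 110.85339628041875 per row units -0.9897624667894531
[np.float64(0.25), np.float64(0.15), np.float64(0.25), np.float64(-0.99)]
[np.float64(0.25), np.float64(0.12), np.float64(0.26), np.float64(-0.99)]
[np.float64(0.25), np.float64(0.08), np.float64(0.28), np.float64(-0.99)]
[np.float64(0.25), np.float64(0.04), np.float64(0.29), np.float64(-0.99)]
[np.float64(0.25), np.float64(0.0), np.float64(0.29), np.float64(-0.99)]
[np.float64(0.25), np.float64(-0.04), np.float64(0.29), np.float64(-0.99)]
[np.float64(0.25), np.float64(-0.08), np.float64(0.28), np.float64(-0.99)]
[np.float64(0.25), np.float64(-0.12), np.float64(0.26), np.float64(-0.99)]
[np.float64(0.25), np.float64(-0.15), np.float64(0.25), np.float64(-0.99)]
[np.float64(0.25), np.float64(-0.18), np.float64(0.22), np.float64(-0.99)]
[np.float64(0.25), np.float64(-0.21), np.float64(0.2), np.float64(-0.99)]
[np.float64(0.25), np.float64(-0.24), np.float64(0.16), np.float64(-0.99)]
[np.float64(0.25), np.float64(-0.26), np.float64(0.13), np.float64(-0.99)]
[np.float64(0.25), np.float64(-0.27), np.float64(0.09), np.float64(-0.99)]
```

Request:
step_arm --pt "0.1 0.15 0.25 -1" --pt "0.2 0.12 0.26 -1" --pt "0.25 0.08 0.28 -1" --pt "0.25 0.04 0.29 -1" --pt "0.25 0 0.29 -1" --pt "0.25 -0.04 0.29 -1" --pt "0.25 -0.08 0.28 -1" --pt "0.25 -0.12 0.26 -1" --pt "0.25 -0.15 0.25 -1" --pt "0.3 -0.18 0.22 -1" --pt "0.3 -0.21 0.2 -1" --pt "0.3 -0.24 0.16 -1" --pt "0.3 -0.26 0.13 -1" --pt "0.3 -0.27 0.09 -0.86"

```text
t: 42.18
eef_pos: [491.6, -170.2, 141.8]
tcp_rot: [3.123, 1.569, 2.707]
ft_force: [-0.2, 0.0, -0.4]
opening: 0.398
```

```bash
python3 tgt.py 490.8 -169.5 13 1.15
```

```text
t 42.17 tcp [ 491.6 -170.2  141.8] x [-0.002  0.001 -1.   ] y az 1.155 F [-0.2  0.  -0.4] op 0.398 j6 -1.61
tool shift units (now axes) [ 2.58  0.01 -0.02] mm [  -0.8    0.7 -128.8]
turn about tool x (down): units 0.03 yaw deg -0.3
after turn shift units [ 2.58  0.01 -0.02]
```

Request:
step_arm --pt "0.6 0 -0.02 0" --pt "0.8 0 0 0" --pt "0.6 0 0 0" --pt "0.35 0 0 0" --pt "0.21 0 0 0" --pt "0 0 0 0"

```text
t: 42.92
eef_pos: [490.9, -169.5, 14.5]
tcp_rot: [-3.134, 1.569, 2.729]
ft_force: [0.1, -0.4, -0.1]
opening: 0.398
```

```bash
python3 tip.py 17
```

```text
tcp [ 490.9 -169.5   14.5] op 0.398 t 42.92
scene [ 496.7 -172.    31.5] h(z) 6.3 lat(y) 0.1
scene [ 567.3 -205.8   31.5] h(z) 84.5 lat(y) -1.9
```

View pics/tip_scene.png

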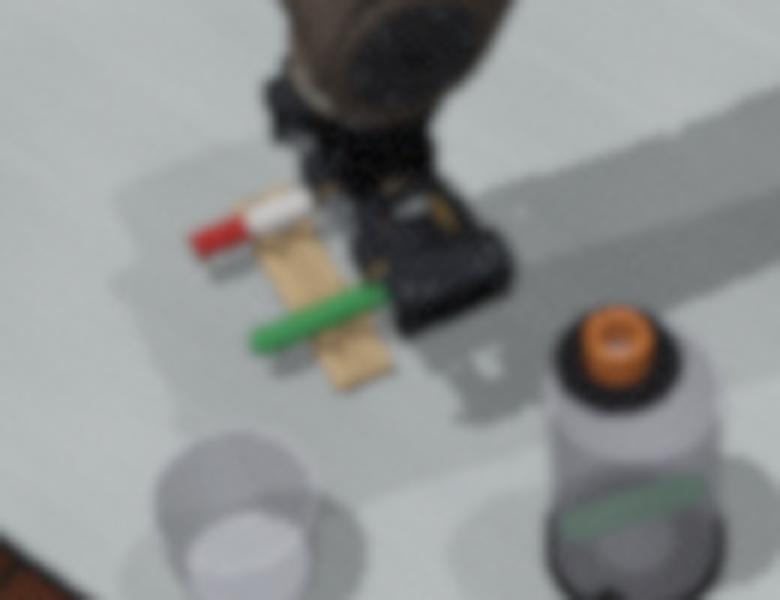

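Stick A shows inside the clear canister body (crop 635,505). B sits between the fingers, so I'll grip and lift.

Request:
step_arm --pt "0 0 0 0" --pt "0 0 0 0" --pt "0 0 0 0" --jaw 1

```text
t: 43.4
eef_pos: [491.5, -169.8, 15.5]
tcp_rot: [-0.188, 1.57, -0.608]
ft_force: [-1.8, -0.2, 2.7]
opening: 0.18
```

Request:
step_arm --pt "-0.3 0 0 0" --pt "-0.8 0 0 0" --pt "-1 0 0 0" --pt "-1 0 0 0" --pt "-0.9 0 0 0" --pt "-0.3 0 0 0"

```text
t: 44.15
eef_pos: [491.7, -169.8, 233.4]
tcp_rot: [-0.046, 1.566, -0.467]
ft_force: [-0.4, 0.2, -0.6]
opening: 0.183
```

```bash
python3 tip.py 15.5; python3 plan.py 435.5 306 225 0.785 11
```

```text
tcp [ 491.7 -169.8  233.4] op 0.183 t 44.15
scene [ 493.1 -172.5  248.9] h(z) 2.4 lat(y) -2.0
scene [ 570.5 -206.1  248.9] h(z) 86.8 lat(y) -1.0
t 44.25 dyaw deg -20.94095153658733 per row units 0.23796535837031058
[np.float64(0.01), np.float64(0.75), np.float64(-0.45), np.float64(0.24)]
[np.float64(0.01), np.float64(0.73), np.float64(-0.47), np.float64(0.24)]
[np.float64(0.01), np.float64(0.72), np.float64(-0.49), np.float64(0.24)]
[np.float64(0.01), np.float64(0.7), np.float64(-0.52), np.float64(0.24)]
[np.float64(0.01), np.float64(0.68), np.float64(-0.54), np.float64(0.24)]
[np.float64(0.01), np.float64(0.66), np.float64(-0.56), np.float64(0.24)]
[np.float64(0.01), np.float64(0.64), np.float64(-0.59), np.float64(0.24)]
[np.float64(0.01), np.float64(0.63), np.float64(-0.61), np.float64(0.24)]
[np.float64(0.01), np.float64(0.6), np.float64(-0.63), np.float64(0.24)]
[np.float64(0.01), np.float64(0.58), np.float64(-0.65), np.float64(0.24)]
[np.float64(0.01), np.float64(0.56), np.float64(-0.67), np.float64(0.24)]
```

View pics/tip_scene.png

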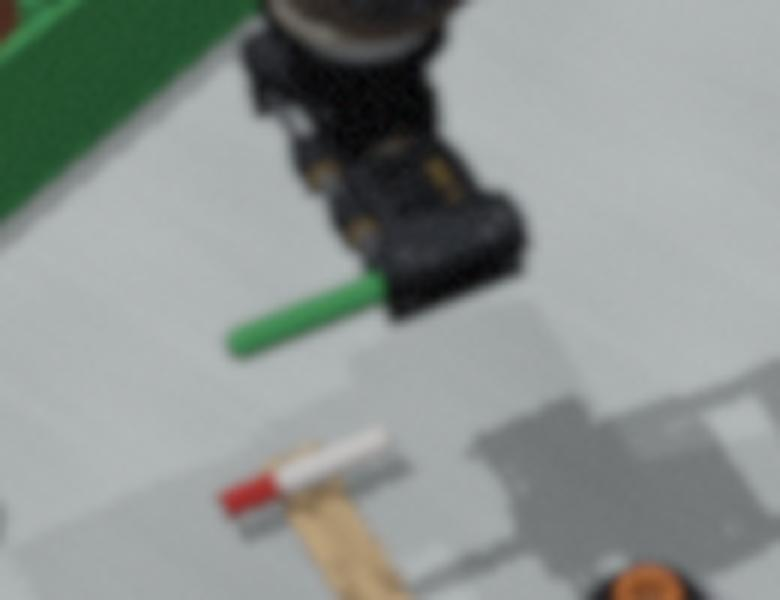

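Request:
step_arm --pt "0 0.5 -0.3 0.24" --pt "0 0.75 -0.45 0.24" --pt "0 0.72 -0.48 0.24" --pt "0 0.7 -0.52 0.24" --pt "0 0.68 -0.54 0.24" --pt "0 0.66 -0.56 0.24" --pt "0 0.64 -0.59 0.24" --pt "0 0.63 -0.61 0.24" --pt "0 0.6 -0.63 0.24" --pt "0.3 0.6 -0.65 0.24" --pt "0.5 0.6 -0.7 0.24" --pt "0.5 0.1 -0.1 0"

```text
t: 45.75
eef_pos: [438.2, 304.0, 162.5]
tcp_rot: [-1.906, 1.568, -2.693]
ft_force: [-0.4, 0.9, -0.3]
opening: 0.18
```

```bash
python3 tgt.py 437.2 304.3 100 0.785
```

```text
t 45.75 tcp [438.2 304.  162.5] x [-0.002 -0.001 -1.   ] y az 0.784 F [-0.4  0.9 -0.3] op 0.180 j6 -0.30
tool shift units (now axes) [ 1.25 -0.01 -0.02] mm [ -1.    0.3 -62.5]
turn about tool x (down): units -0.01 yaw deg 0.1
after turn shift units [ 1.25 -0.01 -0.02]
```

Request:
step_arm --pt "0.4 0 0 0" --pt "0.5 0 0 0" --pt "0.3 0 0 0" --pt "0.14 0 0 0" --pt "0 0 0 0"

```text
t: 46.38
eef_pos: [439.4, 302.0, 97.8]
tcp_rot: [-1.766, 1.57, -2.555]
ft_force: [0.2, -0.2, -0.2]
opening: 0.18
```

```bash
python3 tip.py 15.5
python3 - <<'E'
from h import *
S=np.array([468,273.5]);s,R=st()
d=s['eef_pos'][:2]-S;print("G h %.1f lat %.1f"%(d@[.707,-.707],d@[.707,.707]))
E
```

```text
tcp [439.4 302.   97.8] op 0.180 t 46.38
scene [443.9 297.3 113.3] h(z) 6.5 lat(y) -0.1
scene [500.1 239.5 113.3] h(z) 87.1 lat(y) -1.0
top [504.2 236.2 113.3] h(z) 92.4 lat(y) -0.4
top [461.9 279.6 113.3] h(z) 31.7 lat(y) 0.1
G h -40.2 lat 0.3
```

View pics/tip_scene.png

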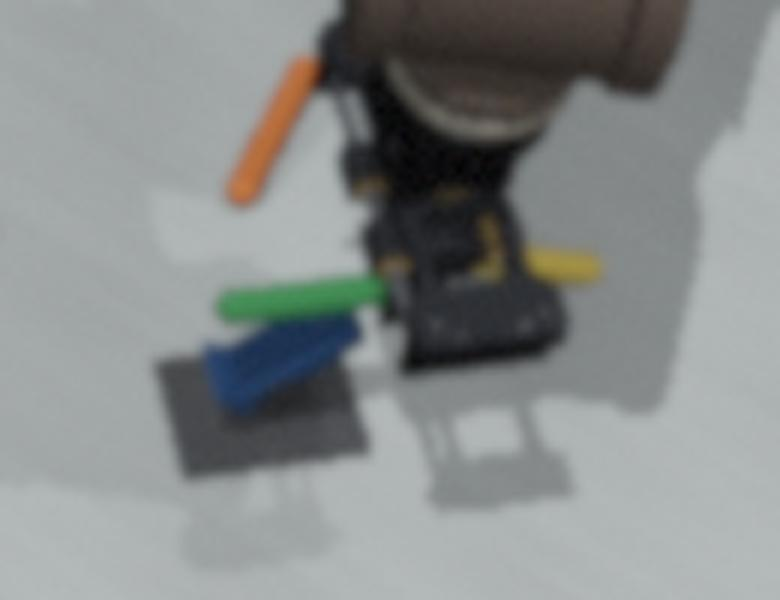

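Request:
step_arm --pt "0.12 0.02 -0.06 0" --pt "0.12 0 0 0" --pt "0.08 0 0 0" --pt "0 0 0 0"

```text
t: 46.98
eef_pos: [438.0, 304.9, 81.7]
tcp_rot: [-1.722, 1.57, -2.511]
ft_force: [0.5, 0.3, -0.1]
opening: 0.18
```

Request:
step_arm --pt "0 0 0 0" --pt "0 0 0 0" --pt "0 0 0 0" --pt "-0.1 0 -0.2 0" --jaw 0.6

```text
t: 47.48
eef_pos: [431.0, 312.0, 87.1]
tcp_rot: [-1.645, 1.57, -2.435]
ft_force: [0.4, 0.5, -0.1]
opening: 0.398
```

```bash
python3 tip.py 2 | head -1
```

```text
tcp [431.  312.   87.1] op 0.398 t 47.48
```

View pics/tip_scene.png

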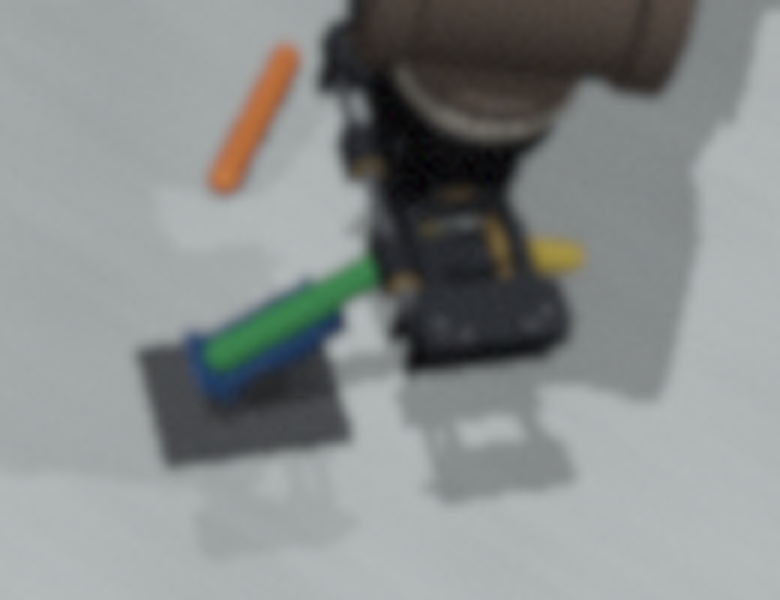

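B is home in the stand and released. I'll repeat the pinch-and-raise that worked.

Request:
step_arm --pt "-0.7 0 0 0" --pt "-0.7 0 0 0.6" --pt "0 0 0 1" --pt "0 0 0 1" --pt "0 0 0 1" --pt "0 0 0 1" --pt "0 0 0 1" --pt "0 0 0 1" --pt "0 0 0 1" --pt "0 0.15 0 1" --pt "0 0.15 0 1" --pt "0.2 0.15 0 1" --pt "0.2 0.15 0 0.65" --pt "0 0 0 0" --jaw 0.45

```text
t: 49.32
eef_pos: [457.1, 298.0, 136.7]
tcp_rot: [-0.25, 1.57, -2.61]
ft_force: [-0.6, -0.4, -0.2]
opening: 0.553
```

```bash
python3 tgt.py 452.8 289.6 100 -0.785
```

```text
t 49.33 tcp [457.1 298.  136.7] x [-0.001 -0.001 -1.   ] y az -0.789 F [-0.6 -0.4 -0.2] op 0.553 j6 1.25
tool shift units (now axes) [0.73 0.06 0.18] mm [ -4.3  -8.4 -36.7]
turn about tool x (down): units -0.03 yaw deg 0.2
after turn shift units [0.73 0.06 0.18]
```

Request:
step_arm --pt "0.05 0.06 0.18 0" --pt "0.3 0 0 0" --pt "0.28 0 0 0" --pt "0.1 0 0 0" --pt "0 0 0 0"

```text
t: 49.95
eef_pos: [452.8, 289.7, 100.0]
tcp_rot: [-0.258, 1.57, -2.617]
ft_force: [-0.7, 0.0, 0.7]
opening: 0.55
```

```bash
python3 tgt.py 453 289.8 100 -0.785
```

```text
t 49.95 tcp [452.8 289.7 100. ] x [-0.001 -0.001 -1.   ] y az -0.789 F [-0.7  0.   0.7] op 0.550 j6 1.24
tool shift units (now axes) [ 0.  0. -0.] mm [ 0.2  0.1 -0. ]
turn about tool x (down): units -0.03 yaw deg 0.2
after turn shift units [ 0.  0. -0.]
```

Same sequence as before.

Request:
step_arm --pt "0 0 0 0" --pt "-0.06 0.08 0 0" --pt "-0.14 0.12 0 0" --pt "-0.14 0.1 0 0" --jaw 0.66

```text
t: 50.45
eef_pos: [464.0, 278.7, 118.3]
tcp_rot: [2.416, 1.57, 0.057]
ft_force: [-0.7, 0.1, -0.0]
opening: 0.342
```

Request:
step_arm --pt "-0.08 0.16 0 0" --pt "-0.1 0.22 0 0" --pt "-0.06 0.14 0 0" --jaw 0.76

```text
t: 50.82
eef_pos: [482.6, 259.9, 129.9]
tcp_rot: [2.327, 1.57, -0.033]
ft_force: [0.5, 0.8, 0.7]
opening: 0.243
```

Request:
step_arm --pt "-0.1 0.14 0 0" --pt "-0.15 0.14 0 0" --pt "-0.3 0 0 0" --pt "-0.3 0 0 0" --jaw 1

```text
t: 51.32
eef_pos: [491.7, 250.8, 173.3]
tcp_rot: [2.65, 1.57, 0.29]
ft_force: [0.5, 0.9, 0.5]
opening: 0.18
```

```bash
python3 hang.py
```

```text
t 51.33 [491.7 250.8 173.3] op 0.180 F [0.5 0.9 0.5]
scene n 97 ends [407.1 225. ] [398.8 246.9]
   tcp+10 [405.3 228.5]   tcp+0 [404.8 230.4]   tcp-20 [403.8 234.1]   tcp-40 [402.8 237.7]   tcp-60 [401.9 241.2]   tcp-70 [401.4 242.9]   tcp-80 [400.9 244.6]
top few
```

View pics/hang_scene.png

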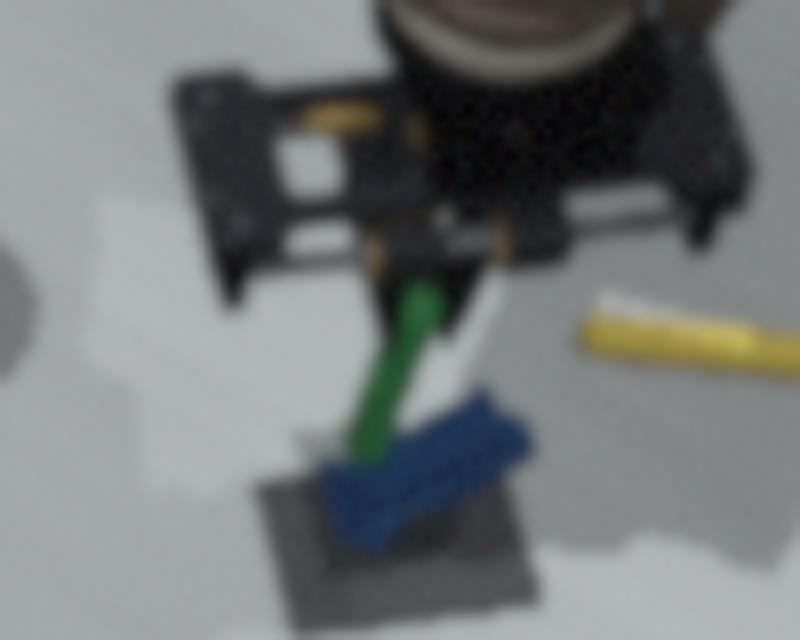

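Same hold as stick A. I'll carry it along the same path.

Request:
step_arm --pt "-0.5 0 0 0" --pt "-0.7 0.2 0.1 0" --pt "-0.7 0.4 0.3 0" --pt "-0.5 0.5 0.34 0" --pt "0 0.6 0.4 0" --pt "0 0.6 0.4 0" --pt "0 0.6 0.4 0" --pt "0 0.5 0.36 0" --pt "0 0.4 0.24 0" --pt "0 0 0 0"

```text
t: 52.68
eef_pos: [535.5, 25.4, 291.9]
tcp_rot: [-0.382, 1.571, -2.744]
ft_force: [-0.5, 0.8, -0.5]
opening: 0.182
```

```bash
python3 hang.py; python3 tgt.py 537 27.5 281 -0.785
```

```text
t 52.67 [535.5  25.4 291.9] op 0.182 F [-0.5  0.8 -0.5]
scene n 106 ends [331.5 171.6] [329.  195.1]
   tcp+10 [330.8 173.7]   tcp+0 [330.8 176.1]   tcp-20 [330.8 180.6]   tcp-40 [330.8 185.1]   tcp-60 [330.7 189.4]   tcp-70 [330.7 191.5]   tcp-80 [330.7 193.6]
top few
t 52.77 tcp [535.2  26.8 292. ] x [-0.  0. -1.] y az -0.789 F [-0.5 -0.5  0.5] op 0.181 j6 0.72
tool shift units (now axes) [ 0.22  0.02 -0.04] mm [  1.8   0.7 -11. ]
turn about tool x (down): units -0.03 yaw deg 0.2
after turn shift units [ 0.22  0.02 -0.04]
```

View pics/hang_scene.png

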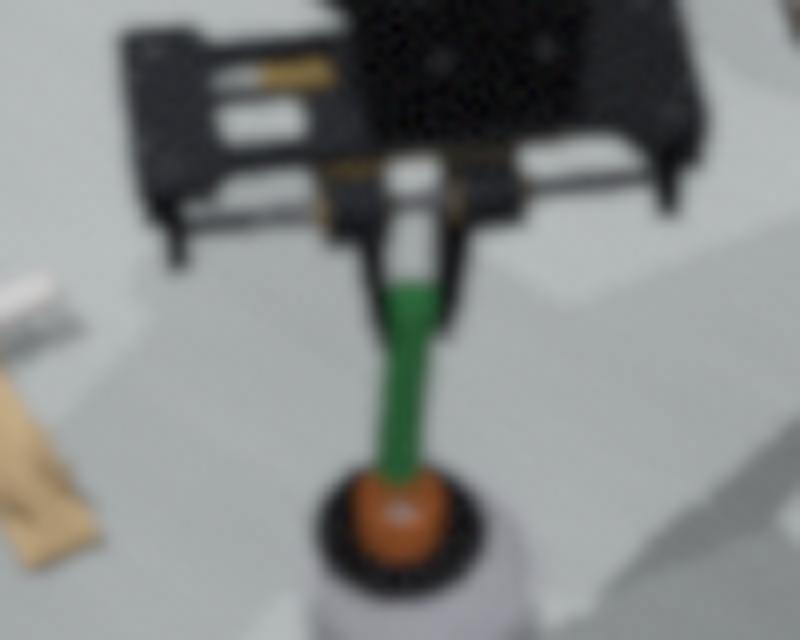

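Request:
step_arm --pt "0 0.03 -0.04 0" --pt "0.06 0 0 0" --pt "0.08 0 0 0" --pt "0.08 0 0 0" --pt "0.06 0 0 0" --pt "0.06 0 0 0" --pt "0 0 0 0"

```text
t: 53.65
eef_pos: [537.9, 26.7, 274.9]
tcp_rot: [-0.638, 1.57, -2.998]
ft_force: [0.5, -0.4, -0.7]
opening: 0.177
```

```bash
python3 hang.py|head -2;  python3 - <<'E'
from h import *
s,R=st();print(s['eef_pos'],"F tool",(R.T@s['ft_force']).round(2),(R.T@s['moment']).round(3),s['opening'])
E
```

```text
t 53.65 [537.9  26.7 274.9] op 0.177 F [ 0.5 -0.4 -0.7]
scene n 98 ends [331.3 176.6] [329.1 198.1]
[537.97023459  26.64745056 275.17777273] F tool [ 0.02 -0.87 -0.21] [-0.013 -0.006  0.015] 0.18145148774999567
```

View pics/hang_scene.png

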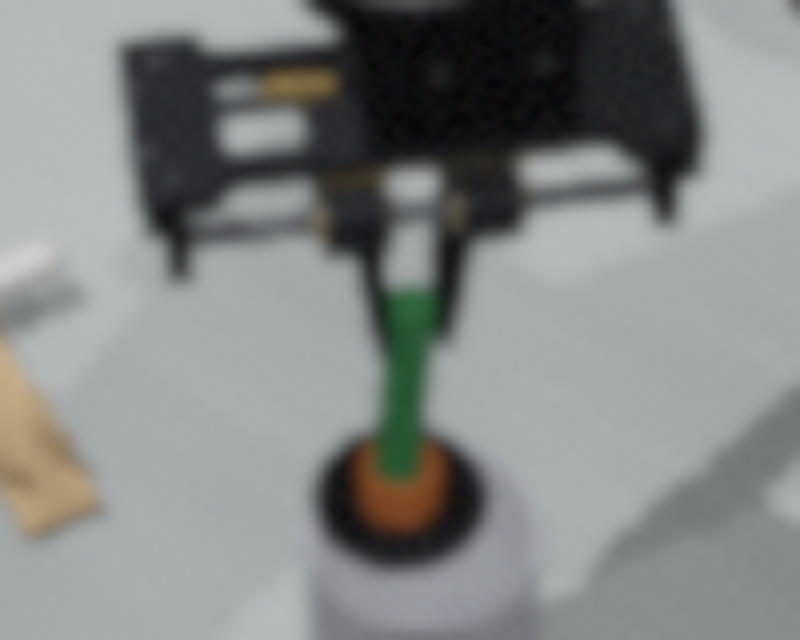

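Centred (tip 400, ring 401), with no force. Go deeper gently.

Request:
step_arm --pt "0.06 0 0 0" --pt "0.06 0 0 0" --pt "0.06 0 0 0" --pt "0.04 0 0 0"

```text
t: 54.25
eef_pos: [537.9, 26.7, 263.9]
tcp_rot: [-0.418, 1.571, -2.778]
ft_force: [-0.1, -0.2, -1.0]
opening: 0.178
```

Run:
```python
from h import *
s,R=st();print(s['eef_pos'],"F tool",(R.T@s['ft_force']).round(2),(R.T@s['moment']).round(3),s['opening'])
```

```text
[537.87732976  26.67581415 263.85292794] F tool [1.   0.05 0.19] [ 0.017 -0.014  0.014] 0.17834690942355277
```

Request:
step_arm --pt "0.12 0 0 0" --pt "0.2 0 0 0" --pt "0.25 0 0 0" --pt "0.2 0 0 0" --pt "0 0 0 0"

```text
t: 54.88
eef_pos: [537.7, 26.6, 224.7]
tcp_rot: [-0.725, 1.569, -3.084]
ft_force: [0.1, -1.0, -0.9]
opening: 0.178
```

Request:
step_arm --pt "0 0 0 0" --pt "0 0 0 0" --pt "0 0 0 0" --pt "-0.3 0 0 0" --pt "-0.8 0 0 0" --pt "-0.8 0 -0.8 0" --pt "0 0 -0.9 0" --pt "0 0 -0.9 0" --pt "0 0 -0.9 0" --pt "0 0 0 0" --jaw 0.6

```text
t: 56.12
eef_pos: [663.1, 151.9, 320.5]
tcp_rot: [-1.284, 1.571, 2.641]
ft_force: [0.3, -0.7, 0.1]
opening: 0.403
```

Run:
```python
from h import *
a=read_camera("scene");b=read_camera("top")
crop(a,295,175,80,90,6,"pics/f1.png");crop(b,270,160,90,75,8,"pics/f2.png")
cv2.imwrite("pics/f0.png",a[:,:,::-1]);cv2.imwrite("pics/f3.png",b[:,:,::-1]);print(state()['t'],state()['eef_pos'])
```

```text
56.225 [661.87893391 150.01018155 320.99882893]
```

View pics/f1.png

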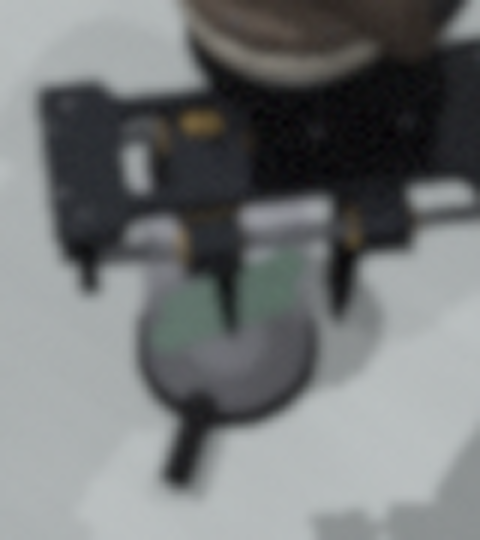

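View pics/f2.png

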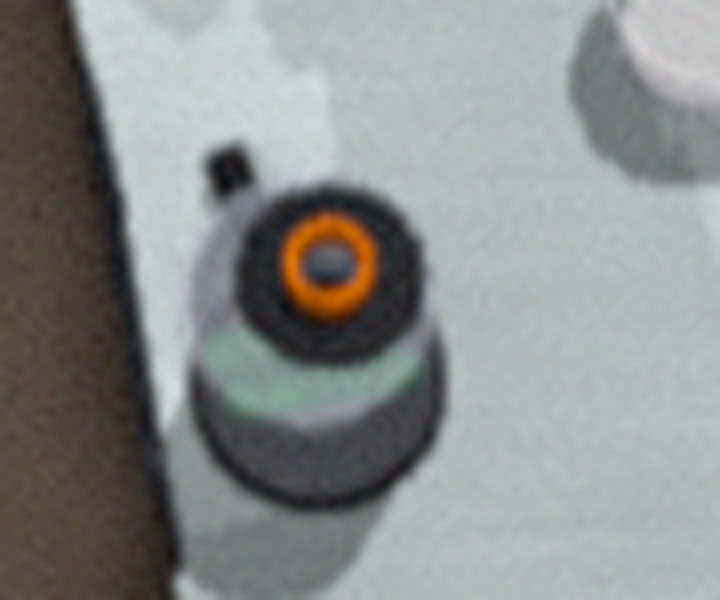

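View pics/f0.png

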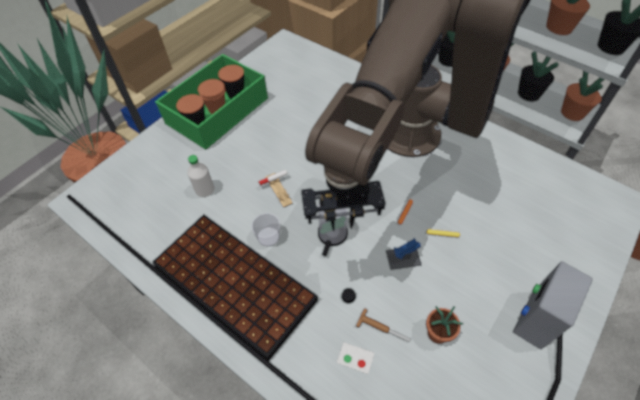

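View pics/f3.png

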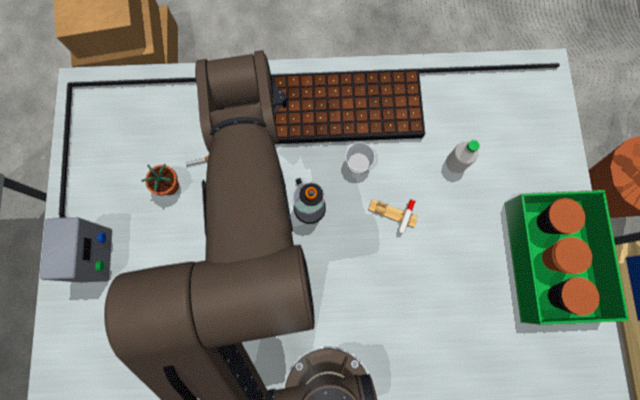

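Request:
step_arm --pt "0 -0.8 0 0" --pt "0 -0.8 0 0" --pt "0 -0.8 0 0" --pt "0 -0.6 0 0" --pt "0 0 0 0"

```text
t: 56.85
eef_pos: [554.9, 256.7, 322.1]
tcp_rot: [2.645, 1.569, 0.287]
ft_force: [0.0, 0.2, -0.7]
opening: 0.402
```

Run:
```python
from h import *
a=read_camera("scene")
crop(a,250,165,130,100,6,"pics/f4.png")
o=cv2.imread("pics/scene0.png")
for nm,lo,hi,box in(("orange",(3,130,90),(20,255,255),(395,195,420,230)),("yellow",(20,100,90),(35,255,255),(420,225,470,245)),("red",(170,120,80),(180,255,255),(255,172,275,192))):
    for im in(o,np.ascontiguousarray(a[:,:,::-1])):
        m=cv2.inRange(cv2.cvtColor(im,cv2.COLOR_BGR2HSV),lo,hi);x0,y0,x1,y1=box;ys,xs=np.where(m[y0:y1,x0:x1]>0);print(nm,len(xs),xs.mean().round(2)+x0 if len(xs) else 0,ys.mean().round(2)+y0 if len(xs) else 0)
print(state()['t'],state()['eef_pos'])
```

```text
orange 84 404.94 211.7
orange 88 405.27 211.35
yellow 126 442.63 232.92
yellow 140 442.84 232.73
red 0 0 0
red 0 0 0
56.9 [555.85691716 256.05186427 321.80203217]
```

View pics/f4.png

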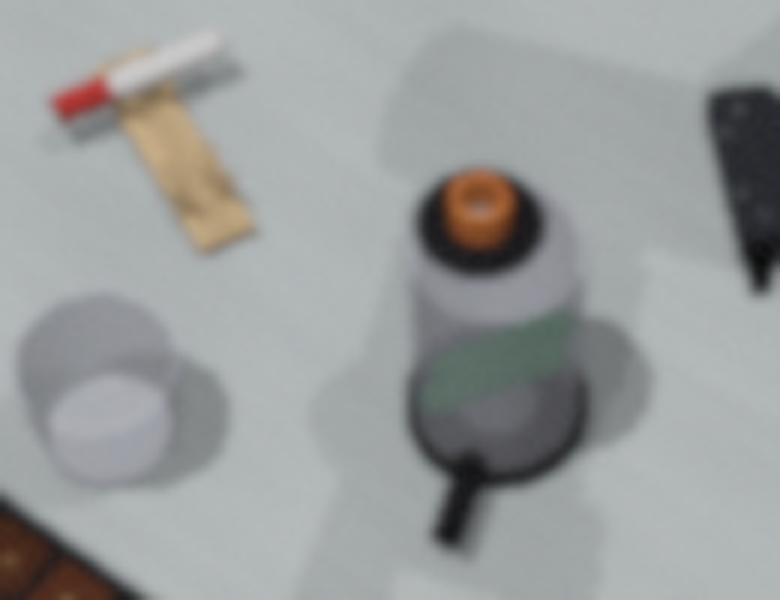

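The green band in the canister, at (500,360) in this crop, is about twice as wide as with one stick. Both sticks are low inside, the neck is free, and the pen is in the rack. Handing in.

Run:
```python
from cell import *
print(job_done(), state()['t'])
```

```text
the job is handed in; nothing more can be done
the job is handed in; nothing more can be done
```

Both green sticks are inside the canister below the neck, in the order asked, handed in at about 57 s of the 72 s allowed. Stick B was laid in the emptied stand, let go, taken again by its upper end and dropped in.

**Mishaps with stick A:** It was not a clean run.
- My first grip was about 10 mm too far out, because I scaled an offset wrongly.
- I then tried to pivot the stick upright by pushing its tip against the canister's wall (7.4 N was the highest reading I took). The stick slipped out of the grip and fell onto the table.
- In the next try it toppled sideways out of the stand and rolled about 100 mm.
- Each time I picked it up and laid it back in the stand. Pinching both pads along the groove while raising then set it upright, and the same method worked first time for stick B.

**Last checks:**
- The final pictures show green only inside the clear body, in a band about twice as wide as one stick, with the mouth free and the gripper clear. The two sticks lie against each other, so I could not see them separately.
- The readings I took while lowering the sticks through the neck stayed within noise, about 2 N at most.
- The pen is still in the rack by eye; my colour check on its red cap found no pixels, so it confirmed nothing. The orange and yellow sticks measure within 0.5 pixel of their starting positions.
- I did not measure the cap, tub, pot, sprayer or dibber at the end. In the final pictures they look unmoved, though the arm hid part of the dibber in the top view.

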